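# Balance-load a swing-out centrifuge rotor

### The arm

A 6-joint arm with a two-finger parallel gripper is mounted at the origin on a cart in front of the work surface, level with it; the furniture and walls round the work are solid. World frame = base frame: x ahead of the robot, y to its left, z up, the work surface at z = 0. Lengths are in mm, angles in rad, forces in N, time in s.
With the tool pointing down it reaches from about 250 to 850 mm from the base axis. Payload 12.5 kg.
Tool frame: the origin (TCP) lies between the finger pads; the fingertips stand 19 mm ahead of it and the grasp point (between the pads) is the TCP (bot.tip_reach is the distance from the TCP to the fingertips, in mm); z points along the fingers, y is the line along which they close (so a half turn about z gives the same grasp; the last joint's range is limited). The gripper opens to 93 mm and grips with 3 to 60 N. Pads are 15 mm wide; open, the fingers measure 128 mm over their backs; the gripper's body (75 mm by 188 mm) begins 65 mm behind the grasp point.
Start: joints at [-1.402, 0.351, 1.652, -0, 1.139, -0.085], TCP at [138.117, -532.361, 237.633] pointing down, gripper open.
Joint ranges: [-2.75, 2.75], [-0.79, 2.1], [0.01, 2.65], [-1.57, 4.71], [0.07, 3.14], [-2.87, 2.87]. Speed limits (rad/s): [2.22, 2.22, 2.79, 3.14, 3.14, 3.14].

### API

Orientations are given as a rotation vector (axis times angle).
In Python, from station import read_state, eyes, order, bot gives the robot as it stands.
- The arm moves only by the tool play_rows, never from a script. Its argument "moves" is a list of rows, each an object of numbers: "tx", "ty", "tz": the shift along the tool's x, y, z in cm; "ax", "ay", "az": the turn, a rotation vector about the tool's x, y, z in degrees; "gripper": the finger opening in cm, from 0 to 9.3. A call has 1 to 20 rows; each row is the pose to reach, as a shift and turn from the pose commanded when the call began, along the tool's axes at that moment; what a row does not reach only later rows make up. A row lasts 1/12 s, in which the tool goes at most 41.7 mm and 7.16 degrees, less where a joint would pass 70% of its speed; a pose out of reach is approached as far as the arm can. A call with a gripper value outside its range is refused whole. The fingers move at their own pace and stop on an object; the grip force is fixed at half the most. Time passes only in rows, so rows that repeat a pose let the fingers close. It gives the time, the measured TCP pose, the force, the opening and the grip force at its end, in the units of the state.
- read_state(): the state, without advancing time (a new reading comes with each control period).
- eyes.read_camera(name): name is "side" or "top" or "wrist"; returns a dict with "pixels" (420x560x3 uint8, red, green, blue), "camera_matrix" (3x3 intrinsics, pixels), "view" (4x4, takes a point from world to camera coordinates). Camera axes: x right, y down, z forward; pixel columns grow to the right and rows downward; lengths in mm; the calibration is good to about 2 mm. A picture is of the moment at which its call begins. There is no depth.
- order.job_done(): hands the job in; it is judged then, once.
Trained networks look in a picture, given as the dict that the camera call returned (one of the last four; its "shot" number tells which), for a name from the list of things; names that differ only in an ending like _2 or _b are one class to them, and where a whole thing is asked for, a point or a joint stands for the part that bears it (a point fixed in the world has none). Each returns a list of dicts, best first, with "score" (0 to 1); they miss things now and then, are a little off and sometimes report something else, mostly with a low value. They report only what shows in the picture. A call takes as long as a camera call. They do not tell look-alikes from the thing itself.
- eyes.silhouettes(picture, name): "mask" (420x560 bool, what is visible of it) and "centre" ([column, row] in pixels, amid what is visible of it).
The state is a dict: "clock": time; "joints": joint angles; "dq": joint speeds; "joint_efforts": joint torques, N m; "ee_pos": TCP position; "eef_rot": TCP orientation; "force": force on the tool from outside, world axes, zero at the start; "torque": the same for the moment, N m; "finger_gap": opening from 0.0 (shut) to 1.0 (fully open); "grip_force": force on a finger pad.
Only numpy, scipy, OpenCV 4.12 (cv2) and the standard library are available. Lean on these libraries where they do the work, as an engineer would, in place of code of your own. Each camera call takes 0.05 s, during which the arm holds its last target. There are 200 camera calls.

### The job

Load the centrifuge rotor so that it is balanced: stand the spare tall bottle in the empty bucket straight across the rotor from the tall bottle already loaded, and the spare tube adapter in the empty bucket straight across from the adapter already loaded; then put one of the two tubes from the rack beside the rotor, tip down, into each adapter. Leave what is already in the rotor in its buckets, and leave the small bottle standing where it is on the bench.

Things in the scene. Friction and masses are not known exactly. Their poses are not given: they have to be found in the camera images.
- rotor: fixed metal rotor on a black stand, four open round steel buckets; two neighbouring ones are filled. Origin on its axis at bench height, z up. Bucket centres 95 mm from it along this frame's +x, +y, -x, -y; each 74 mm wide inside (82 outside), 52 deep, inner floor 36 mm and rim 88 mm above the bench. The cross lies below the rims; knob on the axis, 30 mm diameter, up to 108 mm
- bottle_in: white plastic centrifuge bottle with a grey ribbed screw cap, upright; body 62 mm diameter, 130 mm tall; stands in a bucket of the rotor at the start, on the bucket's floor. Cap 41 mm diameter, from 104 to 130 mm above the underside. Origin at the centre of the underside, z up
- bottle_spare: white plastic centrifuge bottle with a grey ribbed screw cap, upright; body 62 mm diameter, 130 mm tall, the twin of the loaded one; stands on the bench. Cap 41 mm diameter, from 104 to 130 mm above the underside (best grasped there). Origin at the centre of the underside, z up
- bottle_small: white plastic centrifuge bottle of the smaller size, same form: body 50 mm diameter, 96 mm tall, grey ribbed cap 34 mm diameter; stands on the bench and stays there. Origin at the centre of the underside, z up
- adapter_in: grey plastic tube adapter, upright: round body 62 mm diameter up to 56 mm, then a collar 48 mm diameter up to its top at 85 mm (grasp it there); vertical bore 34 mm wide, open at the top, its floor 6 mm above the underside. Origin at the centre of the underside, z up. Stands empty on the floor of a rotor bucket at the start
- adapter_spare: grey plastic tube adapter, upright: round body 62 mm diameter up to 56 mm, then a collar 48 mm diameter up to its top at 85 mm (grasp it there); vertical bore 34 mm wide, open at the top, its floor 6 mm above the underside. Origin at the centre of the underside, z up. Stands empty on the bench at the start
- rack: green tube rack near the rotor, fixed to the bench (not the one with bottles at the far right), 68 x 170 x 58 mm, with a row of four tube holes along its y axis at -60, -20, +20 and +60 mm; two hold a tube. Origin at the centre of its underside, z up
- tube_one: conical 50 ml tube, 110 mm long, body 28 mm diameter with a cone at the bottom, screw cap 34 mm diameter from 96 to 110 mm above the tip (grasp it there). Starts tip down in a rack hole, tip 4 mm above the bench, 1 mm of play. Origin at the tip, z up the tube. The two tubes are alike and interchangeable
- tube_two: conical 50 ml tube, 110 mm long, body 28 mm diameter with a cone at the bottom, screw cap 34 mm diameter from 96 to 110 mm above the tip (grasp it there). Starts tip down in a rack hole, tip 4 mm above the bench, 1 mm of play. Origin at the tip, z up the tube. The two tubes are alike and interchangeable
- timer: small white bench timer lying behind the rotor, 62 x 62 x 19 mm, not part of the job. Origin at the centre of its underside
Things that resemble listed ones, but are neither listed nor needed, are in the scene too. Leave any blue look-alike of the bottle_in alone.

How it is judged:
By the outcome, as a careful person would: the job done as asked, in the order asked, and still so for the second after the job is handed in, with the robot touching nothing.
It also fails if it takes over 109 s, if anything falls off the work surface, if the arm or the gripper's body presses on something with over 40 N, if the wrist force passes 120 N, or if a joint passes its speed limit or range.

## Working session

There is one attempt and no reset: what is moved stays moved. The work goes in short steps, Python scripts to look and compute and a tool call to move; the robot and the scene stay as the last step left them, time stands still between calls to the robot, and variables do not carry over. Pictures are saved under pics/ and viewed, at most 14 in all, crops included, and the job is handed in when it is done.

Besides the shell and the picture viewer there is one more tool, called after "Call:" as name(argument=value, ...) on one line, values as JSON. play_rows: Moves the arm, as the interface text tells. Its arguments: {"type":"object","properties":{"moves":{"type":"array","items":{"type":"object","properties":{"tx":{"type":"number"},"ty":{"type":"number"},"tz":{"type":"number"},"ax":{"type":"number"},"ay":{"type":"number"},"az":{"type":"number"},"gripper":{"type":"number"}}}}},"required":["moves"]}

```bash
mkdir -p pics; ls; cat > h.py <<'E'
import numpy as np, cv2
from station import read_state, eyes, order, bot
def shot(n,f=None):
    p=eyes.read_camera(n)
    if f: cv2.imwrite(f'pics/{f}.png',np.ascontiguousarray(p['pixels'][:,:,::-1]))
    return p
def onplane(p,uv,z):
    V=p['view'];K=p['camera_matrix'];R=V[:3,:3];c=-R.T@V[:3,3]
    d=R.T@np.linalg.inv(K)@np.array([uv[0],uv[1],1.]);return c+d*(z-c[2])/d[2]
def proj(p,X):
    q=p['camera_matrix']@(p['view'][:3,:3]@np.array(X,float)+p['view'][:3,3]);return q[:2]/q[2]
def ray(p,uv):
    V=p['view'];R=V[:3,:3];d=R.T@np.linalg.inv(p['camera_matrix'])@np.array([uv[0],uv[1],1.])
    return -R.T@V[:3,3],d/np.linalg.norm(d)
def tri(a,b):
    (c1,d1),(c2,d2)=a,b;A=np.stack([d1,-d2],1);t=np.linalg.lstsq(A,c2-c1,rcond=None)[0]
    x=c1+t[0]*d1;y=c2+t[1]*d2;return (x+y)/2,np.linalg.norm(x-y)
E
python3 - <<'E'
from h import *
np.set_printoptions(precision=1,suppress=True)
for n in ('top','side'):
    p=shot(n,n+'0'); print(n,(-p['view'][:3,:3].T@p['view'][:3,3]))
    for k in ('rotor','bottle_in','bottle_small','adapter_in','rack','tube_one','timer'):
        for r in eyes.silhouettes(p,k)[:5]:
            ys,xs=np.where(r['mask']);print(k,round(r['score'],2),np.array(r['centre']),xs.min(),xs.max(),ys.min(),ys.max(),onplane(p,r['centre'],0))
print(read_state())
E
```

```text
pics
top [ 324.7   25.6 1571.4]
rotor 0.9 [264.8 191. ] 234 314 151 231 [570.8  55.5   0. ]
rotor 0.58 [343.2 160.7] 333 352 149 168 [ 674.1 -205.2    0. ]
bottle_in 0.92 [302.  204.2] 292 312 193 215 [527.3 -67.3   0. ]
bottle_in 0.78 [300.7 252.7] 293 312 242 261 [368.1 -62.6   0. ]
bottle_small 0.66 [179.7 182.4] 169 186 177 193 [598.3 336.9   0. ]
bottle_small 0.63 [389.  187.4] 386 398 183 193 [ 584.6 -356.     0. ]
adapter_in 0.83 [285.6 164.3] 279 298 154 174 [660.9 -13.1   0. ]
adapter_in 0.25 [179.6 185.8] 168 186 177 193 [586.9 337.    0. ]
rack 0.91 [383.  195.2] 354 410 177 205 [ 558.4 -335.5    0. ]
tube_one 0.48 [369.1 183.9] 361 373 180 191 [ 596.  -290.2    0. ]
timer 0.64 [341.7 162.2] 333 352 149 168 [ 669.  -200.2    0. ]
side [-130.  -942.5  601.8]
rotor 0.82 [312.2 219.6] 294 334 197 239 [661.5  43.    0. ]
rotor 0.64 [389.6 260.1] 380 396 242 284 [ 664.3 -258.9    0. ]
rotor 0.26 [298.5 216.1] 294 301 208 223 [644.9  87.8   0. ]
bottle_in 0.65 [300. 216.] 292 302 206 223 [648.8  85.5   0. ]
bottle_in 0.5 [254.4 263.9] 249 256 257 265 [390.1 -66.3   0. ]
adapter_in 0.74 [319.  196.1] 309 331 187 205 [791.7 169.1   0. ]
adapter_in 0.16 [344.2 307.6] 327 356 277 323 [ 443.1 -336.2    0. ]
rack 0.77 [385.1 279.4] 349 419 246 307 [ 591. -313.    0.]
tube_one 0.66 [361.9 243.5] 357 371 228 268 [ 671.6 -154.3    0. ]
timer 0.56 [376.3 243.9] 371 381 238 249 [ 699.5 -179.3    0. ]
{'clock': 0.8, 'joints': array([-1.4,  0.4,  1.7, -0. ,  1.1, -0.1]), 'dq': array([-0., -0., -0., -0.,  0., -0.]), 'joint_efforts': array([  0. , -49.7, -28.5,   0.1,   0. ,   0. ]), 'ee_pos': array([ 138.1, -532.4,  237.6]), 'eef_rot': array([ 3.1,  0.4, -0. ]), 'force': array([-0.6, -0.4,  0.5]), 'torque': array([0., 0., 0.]), 'grip_force': 0.0, 'finger_gap': 0.9988619235500837}
```

```bash
python3 - <<'E'
import cv2
a=cv2.imread('pics/top0.png');cv2.imwrite('pics/top0c.png',cv2.resize(a[120:300,150:430],(800,514),interpolation=cv2.INTER_CUBIC))
a=cv2.imread('pics/side0.png');cv2.imwrite('pics/side0c.png',cv2.resize(a[160:340,200:440],(800,600),interpolation=cv2.INTER_CUBIC))
E
```

```text
(no output)
```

View pics/top0c.png

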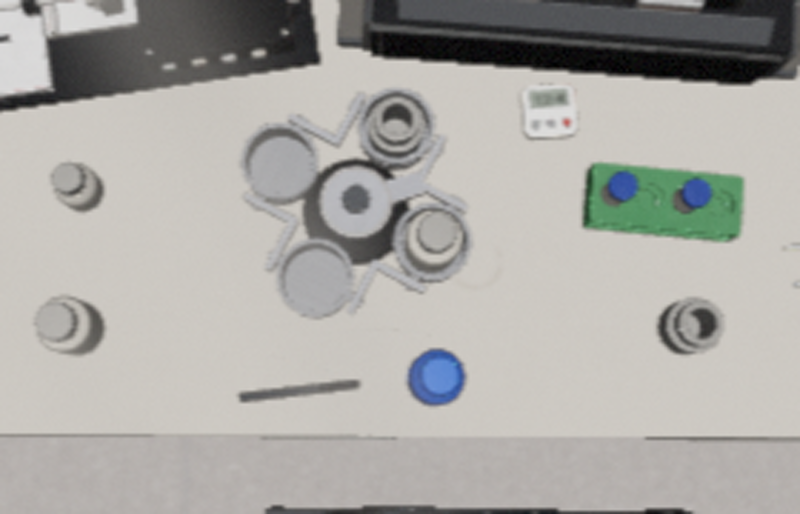

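View pics/side0c.png

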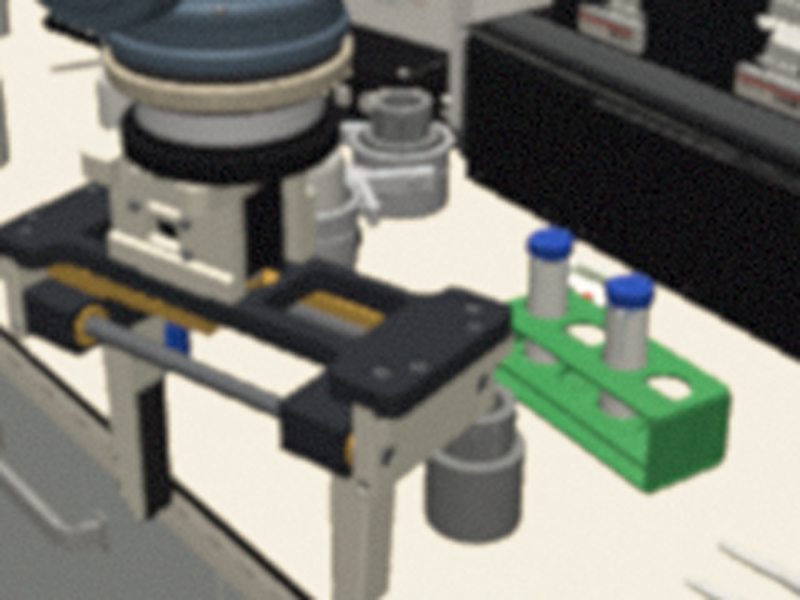

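View pics/top0.png

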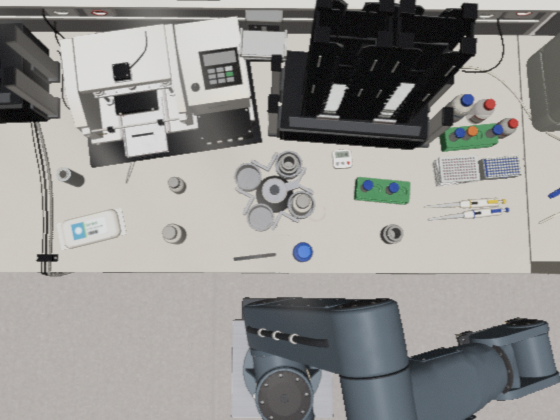

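Top view in full-frame pixels. White bottles: the larger at (172,233) is the spare tall bottle, and the smaller at (176,184) is the small bottle. A blue look-alike stands at (303,252), and the loaded bottle is at (301,204). The spare adapter is at (393,234) and the loaded one at (288,164). The empty buckets are at about (248,177) and (261,217). The rack's tubes are at (368,185) and (394,188). The far-right rack at (470,135) is a decoy.

```bash
cat >> h.py <<'E'
from scipy.spatial.transform import Rotation as Ro
def delta(goal,yaw=None,st=None):
    """goal world TCP mm; yaw: wanted world angle (deg) of tool y axis (mod 180), tool straight down"""
    st=st or read_state();R=Ro.from_rotvec(st['eef_rot']).as_matrix()
    d=R.T@(np.array(goal,float)-st['ee_pos'])/10
    a=np.degrees(np.arctan2(R[1,1],R[0,1])); out=dict(t=np.round(d,2),ynow=round(a,1))
    if yaw is not None:
        w=np.radians(yaw);y=np.array([np.cos(w),np.sin(w),0]);
        if y@R[:,1]<0:y=-y
        z=np.array([0,0,-1.]);G=np.stack([np.cross(y,z),y,z],1)
        out['a']=np.round(Ro.from_matrix(R.T@G).as_rotvec(degrees=True),1)
    return out
E
python3 - <<'E'
from h import *
np.set_printoptions(precision=2,suppress=True)
p=shot('wrist','w0'); s=read_state()
R=Ro.from_rotvec(s['eef_rot']).as_matrix();V=p['view']
c=-V[:3,:3].T@V[:3,3];print('cam in tool',R.T@(c-s['ee_pos']),'axes\n',R.T@V[:3,:3].T,p['camera_matrix'],'\nR',R)
t=shot('top')
f=lambda x,y:(x/2.857+150,y/2.857+120)
for n,uv,z in [('spare cap',f(57,320),130),('small cap',f(68,178),96),('adsp top',f(698,325),85),('knob',f(356,199),108),('botin cap',f(438,229),166),('adin',f(397,121),121),('empA',f(280,163),88),('empB',f(316,278),88),('t1',f(623,185),114),('t2',f(697,192),114),('blue',f(440,373),130)]:
    print(n,onplane(t,uv,z))
E
```

```text
cam in tool [  72.39    0.25 -146.42] axes
 [[ 0.   -0.97 -0.26]
 [ 1.    0.    0.  ]
 [-0.   -0.26  0.97]] [[330.78   0.   282.99]
 [  0.   330.78 205.61]
 [  0.     0.     1.  ]] 
R [[ 0.97  0.25  0.  ]
 [ 0.25 -0.97 -0.  ]
 [-0.    0.   -1.  ]]
spare cap [425.02 336.18 130.  ]
small cap [581.84 336.2   96.  ]
adsp top [ 425.1  -348.24   85.  ]
knob [558.17  23.31 108.  ]
botin cap [517.93 -61.39 166.  ]
adin [641.19 -20.46 121.  ]
empA [600.91 106.66  88.  ]
empB [474.49  66.33  88.  ]
t1 [ 573.69 -264.02  114.  ]
t2 [ 566.41 -343.66  114.  ]
blue [370.91 -65.17 130.  ]
```

Call:
play_rows(moves=[{"tx": 39,"ty": -13.9,"tz": -6,"az": 14.7,"gripper": 9.3},{"tx": 39,"ty": -13.9,"tz": -6,"az": 14.7},{"tx": 39,"ty": -13.9,"tz": -6,"az": 14.7},{"tx": 39,"ty": -13.9,"tz": -6,"az": 14.7},{"tx": 39,"ty": -13.9,"tz": -6,"az": 14.7},{"tx": 39,"ty": -13.9,"tz": -6,"az": 14.7},{"tx": 39,"ty": -13.9,"tz": -6,"az": 14.7},{"tx": 39,"ty": -13.9,"tz": -6,"az": 14.7},{"tx": 39,"ty": -13.9,"tz": -6,"az": 14.7},{"tx": 39,"ty": -13.9,"tz": -6,"az": 14.7},{"tx": 39,"ty": -13.9,"tz": -6,"az": 14.7},{"tx": 39,"ty": -13.9,"tz": -6,"az": 14.7},{"tx": 39,"ty": -13.9,"tz": -6,"az": 14.7},{"tx": 39,"ty": -13.9,"tz": -6,"az": 14.7}])

```text
invalid input
```

```bash
cat >> h.py <<'E'
def look(p,names,st=0):
    for k in names:
        for r in eyes.silhouettes(p,k)[:5]:
            if r['score']<.3: continue
            ys,xs=np.where(r['mask']);print(k,round(r['score'],2),np.round(r['centre'],1),xs.min(),xs.max(),ys.min(),ys.max())
E
python3 - <<'E'
from h import *
p=shot('wrist','w1');np.savez('w1.npz',**{k:p[k] for k in('view','camera_matrix','pixels')});look(p,['adapter_spare','rack','tube_one']);s=read_state();print(s['ee_pos'],s['eef_rot'],s['clock'],s['joints'])
E
```

```text
[ 138.10880974 -532.37475505  237.64143199] [3.11633069e+00 3.97485481e-01 5.91121943e-05] 1.1 [-1.40163573e+00  3.50698690e-01  1.65177857e+00  4.07091162e-05
  1.13909905e+00 -8.45848007e-02]
```

View pics/w1.png

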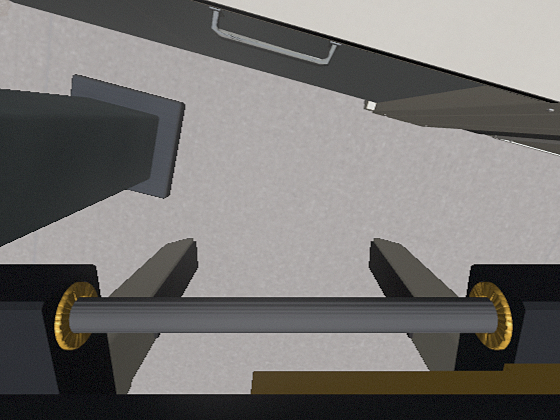

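The move was refused, so the picture shows only the floor and the open fingers at (180,290) and (390,290). I'll try again with every key in each row.

Call:
play_rows(moves=[{"tx": 39,"ty": -13.9,"tz": -6,"ax": 0,"ay": 0,"az": 14.7,"gripper": 9.3},{"tx": 39,"ty": -13.9,"tz": -6,"ax": 0,"ay": 0,"az": 14.7,"gripper": 9.3},{"tx": 39,"ty": -13.9,"tz": -6,"ax": 0,"ay": 0,"az": 14.7,"gripper": 9.3},{"tx": 39,"ty": -13.9,"tz": -6,"ax": 0,"ay": 0,"az": 14.7,"gripper": 9.3},{"tx": 39,"ty": -13.9,"tz": -6,"ax": 0,"ay": 0,"az": 14.7,"gripper": 9.3},{"tx": 39,"ty": -13.9,"tz": -6,"ax": 0,"ay": 0,"az": 14.7,"gripper": 9.3},{"tx": 39,"ty": -13.9,"tz": -6,"ax": 0,"ay": 0,"az": 14.7,"gripper": 9.3},{"tx": 39,"ty": -13.9,"tz": -6,"ax": 0,"ay": 0,"az": 14.7,"gripper": 9.3},{"tx": 39,"ty": -13.9,"tz": -6,"ax": 0,"ay": 0,"az": 14.7,"gripper": 9.3},{"tx": 39,"ty": -13.9,"tz": -6,"ax": 0,"ay": 0,"az": 14.7,"gripper": 9.3},{"tx": 39,"ty": -13.9,"tz": -6,"ax": 0,"ay": 0,"az": 14.7,"gripper": 9.3},{"tx": 39,"ty": -13.9,"tz": -6,"ax": 0,"ay": 0,"az": 14.7,"gripper": 9.3},{"tx": 39,"ty": -13.9,"tz": -6,"ax": 0,"ay": 0,"az": 14.7,"gripper": 9.3}])

```text
clock: 2.18
ee_pos: [480.3, -299.9, 297.3]
eef_rot: [-3.141, 0.003, 0.001]
force: [-1.0, 0.6, -0.0]
finger_gap: 1.001
grip_force: 0.0
```

```bash
cat > l.py <<'E'
import sys
from h import *
np.set_printoptions(precision=1,suppress=True)
f=sys.argv[1];p=shot('wrist',f);np.savez(f+'.npz',**{k:p[k] for k in('view','camera_matrix','pixels')})
look(p,sys.argv[2:]);s=read_state();print(s['ee_pos'],s['eef_rot'],s['clock'],s['joints'])
E
python3 l.py w2 adapter_spare rack tube_one
```

```text
adapter_spare 0.95 [320.6 222.8] 296 348 190 250
rack 0.95 [302.9 109.2] 224 379 64 140
tube_one 0.64 [243.1  94.4] 225 261 78 112
[ 479.7 -300.8  297.6] [-3.1  0.   0. ] 2.3833 [-0.6  0.3  1.5 -0.   1.3  0.9]
```

View pics/w2.png

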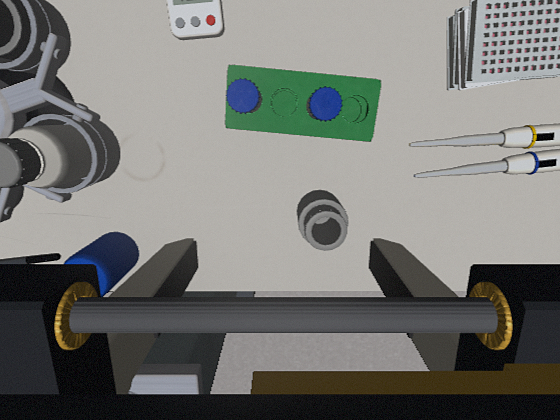

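The wrist view is clear: spare adapter mouth at about (326,231), tube caps at (243,96) and (325,104), loaded bottle on the left, and the blue look-alike at (103,262).

Call:
play_rows(moves=[{"tx": -3,"ty": -20,"tz": -2.2,"ax": 0,"ay": 0,"az": 0,"gripper": 9.3},{"tx": -3,"ty": -20,"tz": -2.2,"ax": 0,"ay": 0,"az": 0,"gripper": 9.3},{"tx": -3,"ty": -20,"tz": -2.2,"ax": 0,"ay": 0,"az": 0,"gripper": 9.3},{"tx": -3,"ty": -20,"tz": -2.2,"ax": 0,"ay": 0,"az": 0,"gripper": 9.3},{"tx": -3,"ty": -20,"tz": -2.2,"ax": 0,"ay": 0,"az": 0,"gripper": 9.3},{"tx": -3,"ty": -20,"tz": -2.2,"ax": 0,"ay": 0,"az": 0,"gripper": 9.3},{"tx": -3,"ty": -20,"tz": -2.2,"ax": 0,"ay": 0,"az": 0,"gripper": 9.3},{"tx": -3,"ty": -20,"tz": -2.2,"ax": 0,"ay": 0,"az": 0,"gripper": 9.3}])

```text
clock: 3.05
ee_pos: [451.2, -100.7, 319.7]
eef_rot: [3.141, -0.005, 0.0]
force: [0.2, -0.6, -0.0]
finger_gap: 0.999
grip_force: 0.0
```

```bash
python3 l.py w3 adapter_spare rack tube_one rotor bottle_in
```

```text
adapter_spare 0.76 [472.3 194.8] 435 511 166 220
rack 0.82 [465.9  88.9] 382 550 40 115
tube_one 0.75 [432.7  67.4] 408 458 49 86
rotor 0.77 [151.6  80.7] 39 281 0 197
bottle_in 0.76 [250.8 242.5] 228 278 209 279
bottle_in 0.65 [240.7 128.2] 211 271 96 156
bottle_in 0.56 [433.3  67.4] 408 458 49 85
[ 451.3 -100.6  319.4] [-3.1  0.   0. ] 3.35 [-0.3  0.1  1.8 -0.   1.3  1.3]
```

Call:
play_rows(moves=[{"tx": -2,"ty": -30,"tz": 0,"ax": 0,"ay": 0,"az": 0,"gripper": 9.3},{"tx": -2,"ty": -30,"tz": 0,"ax": 0,"ay": 0,"az": 0,"gripper": 9.3},{"tx": -2,"ty": -30,"tz": 0,"ax": 0,"ay": 0,"az": 0,"gripper": 9.3},{"tx": -2,"ty": -30,"tz": 0,"ax": 0,"ay": 0,"az": 0,"gripper": 9.3},{"tx": -2,"ty": -30,"tz": 0,"ax": 0,"ay": 0,"az": 0,"gripper": 9.3},{"tx": -2,"ty": -30,"tz": 0,"ax": 0,"ay": 0,"az": 0,"gripper": 9.3},{"tx": -2,"ty": -30,"tz": 0,"ax": 0,"ay": 0,"az": 0,"gripper": 9.3},{"tx": -2,"ty": -30,"tz": 0,"ax": 0,"ay": 0,"az": 0,"gripper": 9.3},{"tx": -2,"ty": -30,"tz": 0,"ax": 0,"ay": 0,"az": 0,"gripper": 9.3},{"tx": -2,"ty": -30,"tz": 0,"ax": 0,"ay": 0,"az": 0,"gripper": 9.3}])

```text
clock: 4.18
ee_pos: [432.2, 199.9, 319.4]
eef_rot: [3.141, -0.003, -0.001]
force: [0.2, 0.0, 0.0]
finger_gap: 1.002
grip_force: 0.0
```

```bash
python3 l.py w4 bottle_in bottle_small rotor adapter_in; python3 - <<'E'
import cv2,numpy as np
a=cv2.imread('pics/w3.png')[:290];b=cv2.imread('pics/w4.png')[:290]
cv2.imwrite('pics/w34.png',np.vstack([a,b]))
E
```

```text
bottle_in 0.78 [487.8 229. ] 441 540 194 263
bottle_in 0.62 [525.7 109.9] 483 559 74 137
bottle_small 0.68 [161.4  47. ] 129 191 23 75
rotor 0.85 [418.2  70.1] 324 553 0 181
adapter_in 0.6 [492.    7.7] 467 514 0 13
[432.4 199.1 319.7] [ 3.1 -0.   0. ] 4.4333 [ 0.3  0.1  1.7 -0.   1.3  1.9]
```

View pics/w34.png

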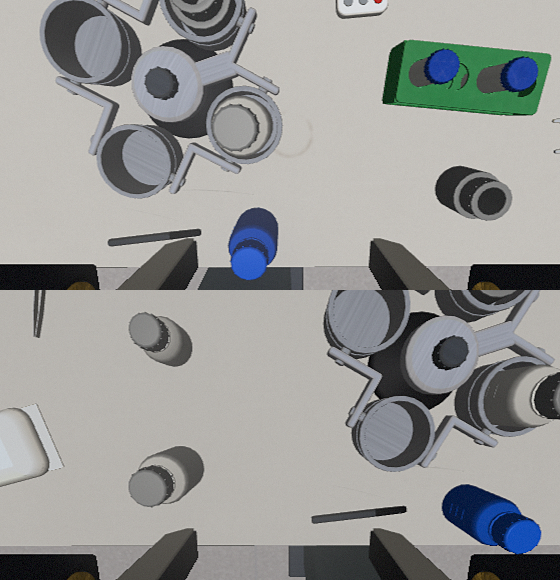

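Upper half (w3): knob (162,83), empty bucket rims (88,41) and (140,160), tube caps (441,66) and (521,74), adapter mouth (490,199), loaded bottle cap (235,128). Lower half (w4): knob (455,62), empty rim (395,142), tall spare cap (150,196), small cap (149,41). The larger white bottle, nearer the robot, is the one I want.

```bash
python3 - <<'E'
from h import *
np.set_printoptions(precision=1,suppress=True)
W={i:dict(np.load(f'w{i}.npz')) for i in(2,3,4)}
def blue(p,lo):
    h=cv2.cvtColor(p['pixels'],cv2.COLOR_RGB2HSV);m=cv2.inRange(h,(105,130,60),(130,255,255))
    n,l,s,c=cv2.connectedComponentsWithStats(m);return [(c[i],s[i,:4]) for i in range(1,n) if s[i,4]>300]
for i in(2,3): print(i,[(a,b) for a,b in blue(W[i],0)])
T=lambda n,i,a,j,b:print(n,*tri(ray(W[i],a),ray(W[j],b)))
T('ad',2,(327,231),3,(490,199));T('t1',2,(243,96),3,(441,66));T('t2',2,(325,104),3,(521,74))
T('knob',3,(162,83),4,(455,62));T('eB',3,(140,160),4,(395,142));T('eA',3,(88,41),4,(368,17))
print('at z: spare130',onplane(W[4],(150,196),130),'small96',onplane(W[4],(149,41),96),'knob108',onplane(W[3],(162,83),108),onplane(W[4],(455,62),108))
print('eA88',onplane(W[3],(88,41),88),'eB88',onplane(W[3],(140,160),88),onplane(W[4],(395,142),88),'botin166',onplane(W[3],(235,128),166))
E
```

```text
2 [(array([242.3,  95.3]), array([226,  79,  33,  34], dtype=int32)), (array([325.2, 103.4]), array([309,  87,  33,  34], dtype=int32)), (array([ 98.8, 260.7]), array([ 64, 233,  62,  64], dtype=int32))]
3 [(array([442.9,  65.7]), array([426,  49,  34,  34], dtype=int32)), (array([521.3,  73.5]), array([503,  57,  35,  34], dtype=int32)), (array([250.9, 252.2]), array([229, 225,  48,  55], dtype=int32))]
ad [ 426.3 -350.8   79.3] 3.1443290802515986
t1 [ 573.  -261.3  106.1] 0.7037702932913211
t2 [ 565.  -340.6  110.7] 0.05739300975336336
knob [558.5  24.2 102.3] 0.33715170804579336
eB [475.8  68.6  73.1] 1.132853188806826
eA [605.4 109.3  75.5] 3.1593937836023627
at z: spare130 [425.5 338.4 130. ] small96 [580.  336.3  96. ] knob108 [557.8  22.2 108. ] [557.9  26.9 108. ]
eA88 [601.3 102.3  88. ] eB88 [477.1  62.2  88. ] [477.5  73.7  88. ] botin166 [514.6 -58.6 166. ]
```

```bash
cat > ov.py <<'E'
from h import *
def ov(W,cx,cy,th,f):
    out=[]
    for i in W:
        p=dict(np.load(f'w{i}.npz'));im=np.ascontiguousarray(p['pixels'][:,:,::-1])
        def circ(x,y,z,r,c):
            q=[proj(p,(x+r*np.cos(a),y+r*np.sin(a),z)) for a in np.linspace(0,6.28,60)]
            cv2.polylines(im,[np.round(np.array(q)*8).astype(np.int32)],True,c,1,cv2.LINE_AA,3)
        circ(cx,cy,108,15,(0,0,255))
        for k in range(4):
            a=np.radians(th+90*k);circ(cx+95*np.cos(a),cy+95*np.sin(a),88,37,(0,0,255))
        circ(425.5,338.4,130,20.5,(0,255,0));circ(426,-350,85,24,(0,255,0));circ(426,-350,85,17,(0,255,0))
        circ(573,-262,114,17,(0,255,255));circ(565,-341,114,17,(0,255,255))
        out.append(im[:280] if i!=2 else im[:280])
    im=np.vstack(out);cv2.imwrite(f,im)
if __name__=='__main__': ov((3,4),558,24.5,63,'pics/ov1.png')
E
python3 ov.py
```

```text
(no output)
```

View pics/ov1.png

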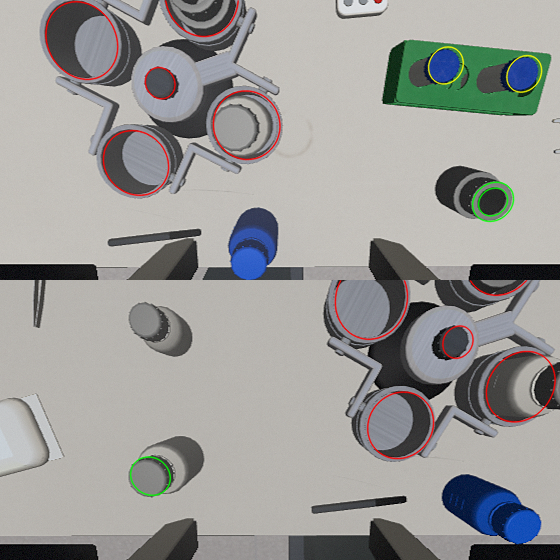

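The overlay agrees with the pictures to about 4 mm: rotor at about (558,25.5) at 63 deg, adapter and tubes right, spare bottle cap right. Now I'll hover over the spare bottle and check with one close crop.

Call:
play_rows(moves=[{"tx": -0.6,"ty": -13.9,"tz": 0,"ax": 0,"ay": 0,"az": 0,"gripper": 9.3},{"tx": -0.6,"ty": -13.9,"tz": 0,"ax": 0,"ay": 0,"az": 0,"gripper": 9.3},{"tx": -0.6,"ty": -13.9,"tz": 0,"ax": 0,"ay": 0,"az": 0,"gripper": 9.3},{"tx": -0.6,"ty": -13.9,"tz": 8,"ax": 0,"ay": 0,"az": 0,"gripper": 9.3},{"tx": -0.6,"ty": -13.9,"tz": 12,"ax": 0,"ay": 0,"az": 0,"gripper": 9.3},{"tx": -0.6,"ty": -13.9,"tz": 12,"ax": 0,"ay": 0,"az": 0,"gripper": 9.3},{"tx": -0.6,"ty": -13.9,"tz": 12,"ax": 0,"ay": 0,"az": 0,"gripper": 9.3}])

```text
clock: 5.02
ee_pos: [424.0, 337.3, 193.4]
eef_rot: [3.136, -0.005, -0.014]
force: [0.3, -0.5, -0.5]
finger_gap: 0.999
grip_force: 0.0
```

```bash
python3 l.py w5 bottle_spare bottle_small
```

```text
bottle_spare 0.79 [274.8 210.9] 239 311 159 256
bottle_small 0.68 [275.8  17.5] 243 306 0 48
[427.6 339.2 201.6] [-3.1  0.  -0. ] 5.1667 [ 0.6  0.4  1.7 -0.   1.1  2.2]
```

View pics/w5.png

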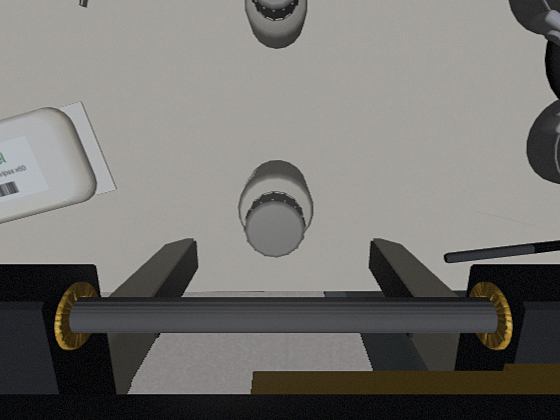

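The spare's cap is at (274,227), centred between the fingers, and the small bottle is well clear at (276,10).

```bash
python3 - <<'E'
from h import *
np.set_printoptions(precision=1,suppress=True)
W={i:dict(np.load(f'w{i}.npz')) for i in(4,5)}
print(onplane(W[5],(274.5,227),130),tri(ray(W[4],(150,196)),ray(W[5],(274.5,227))));s=read_state();print(s['ee_pos'],delta((427,339,122),90))
E
```

```text
[425.1 342.5 130. ] (array([422.5, 342.6, 120.5]), np.float64(1.4025468118471083))
[427.6 339.2 201.6] {'t': array([-0.1,  0. ,  8. ]), 'ynow': np.float64(-90.2), 'a': array([-0.1, -0.1, -0.2])}
```

Call:
play_rows(moves=[{"tx": -0.2,"ty": -0.2,"tz": 4,"ax": 0,"ay": 0,"az": 0,"gripper": 9.3},{"tx": -0.2,"ty": -0.2,"tz": 7,"ax": 0,"ay": 0,"az": 0,"gripper": 9.3},{"tx": -0.2,"ty": -0.2,"tz": 7.8,"ax": 0,"ay": 0,"az": 0,"gripper": 9.3},{"tx": -0.2,"ty": -0.2,"tz": 7.8,"ax": 0,"ay": 0,"az": 0,"gripper": 9.3},{"tx": -0.2,"ty": -0.2,"tz": 7.8,"ax": 0,"ay": 0,"az": 0,"gripper": 3.5},{"tx": -0.2,"ty": -0.2,"tz": 7.8,"ax": 0,"ay": 0,"az": 0,"gripper": 3.5},{"tx": -0.2,"ty": -0.2,"tz": 7.8,"ax": 0,"ay": 0,"az": 0,"gripper": 3.5},{"tx": -0.2,"ty": -0.2,"tz": 7.8,"ax": 0,"ay": 0,"az": 0,"gripper": 3.5},{"tx": -0.2,"ty": -0.2,"tz": 7.8,"ax": 0,"ay": 0,"az": 0,"gripper": 3.5},{"tx": -0.2,"ty": -0.2,"tz": 7.8,"ax": 0,"ay": 0,"az": 0,"gripper": 3.5},{"tx": -0.2,"ty": -0.2,"tz": 7.8,"ax": 0,"ay": 0,"az": 0,"gripper": 3.5}])

```text
clock: 6.08
ee_pos: [424.6, 341.3, 121.8]
eef_rot: [-3.141, 0.004, -0.0]
force: [-0.4, 0.3, 0.5]
finger_gap: 0.546
grip_force: 0.0
```

Call:
play_rows(moves=[{"tx": 0,"ty": 0,"tz": 0,"ax": 0,"ay": 0,"az": 0,"gripper": 3},{"tx": 0,"ty": 0,"tz": 0,"ax": 0,"ay": 0,"az": 0,"gripper": 3},{"tx": 0,"ty": 0,"tz": 0,"ax": 0,"ay": 0,"az": 0,"gripper": 3},{"tx": 0,"ty": 0,"tz": 0,"ax": 0,"ay": 0,"az": 0,"gripper": 3}])

```text
clock: 6.42
ee_pos: [424.5, 341.3, 121.6]
eef_rot: [3.142, -0.004, -0.0]
force: [0.2, 0.2, 0.5]
finger_gap: 0.435
grip_force: 30.0
```

Call:
play_rows(moves=[{"tx": 0,"ty": 0,"tz": -2,"ax": 0,"ay": 0,"az": 0,"gripper": 3},{"tx": 0,"ty": 0,"tz": -5,"ax": 0,"ay": 0,"az": 0,"gripper": 3},{"tx": 0,"ty": 0,"tz": -8,"ax": 0,"ay": 0,"az": 0,"gripper": 3},{"tx": 0,"ty": 0,"tz": -11,"ax": 0,"ay": 0,"az": 0,"gripper": 3},{"tx": 1,"ty": 1.3,"tz": -13.8,"ax": 0,"ay": 0,"az": 0,"gripper": 3},{"tx": 3,"ty": 4,"tz": -13.8,"ax": 0,"ay": 0,"az": 0,"gripper": 3},{"tx": 5,"ty": 6.6,"tz": -13.8,"ax": 0,"ay": 0,"az": 0,"gripper": 3},{"tx": 7,"ty": 9.2,"tz": -13.8,"ax": 0,"ay": 0,"az": 0,"gripper": 3},{"tx": 9,"ty": 11.8,"tz": -13.8,"ax": 0,"ay": 0,"az": 0,"gripper": 3},{"tx": 11,"ty": 14.4,"tz": -13.8,"ax": 0,"ay": 0,"az": 0,"gripper": 3},{"tx": 13,"ty": 17,"tz": -13.8,"ax": 0,"ay": 0,"az": 0,"gripper": 3},{"tx": 15,"ty": 19.6,"tz": -13.8,"ax": 0,"ay": 0,"az": 0,"gripper": 3},{"tx": 16.5,"ty": 21.6,"tz": -13.8,"ax": 0,"ay": 0,"az": 0,"gripper": 3},{"tx": 17.6,"ty": 23.1,"tz": -13.8,"ax": 0,"ay": 0,"az": 0,"gripper": 3},{"tx": 17.6,"ty": 23.1,"tz": -13.8,"ax": 0,"ay": 0,"az": 0,"gripper": 3},{"tx": 17.6,"ty": 23.1,"tz": -13.8,"ax": 0,"ay": 0,"az": 0,"gripper": 3},{"tx": 17.6,"ty": 23.1,"tz": -13.8,"ax": 0,"ay": 0,"az": 0,"gripper": 3}])

```text
clock: 7.83
ee_pos: [599.3, 110.3, 259.3]
eef_rot: [-3.141, 0.004, 0.001]
force: [-0.0, -0.1, -1.5]
finger_gap: 0.435
grip_force: 30.0
```

```bash
python3 l.py w6 bottle_spare rotor; cp w6.npz /tmp; python3 - <<'E'
from h import *
p=dict(np.load('w6.npz'));im=np.ascontiguousarray(p['pixels'][:,:,::-1])
def circ(x,y,z,r,c):
    q=[proj(p,(x+r*np.cos(a),y+r*np.sin(a),z)) for a in np.linspace(0,6.28,60)]
    cv2.polylines(im,[np.round(np.array(q)*8).astype(np.int32)],True,c,1,cv2.LINE_AA,3)
circ(558,25.5,108,15,(0,0,255))
for k in range(4):
    a=np.radians(63+90*k);circ(558+95*np.cos(a),25.5+95*np.sin(a),88,37,(0,0,255))
cv2.imwrite('pics/ov6.png',im)
E
```

```text
bottle_spare 0.63 [281.5 240.4] 232 332 174 296
rotor 0.67 [371.9 189.9] 239 482 102 338
[599.4 110.7 259.7] [-3.1  0.   0. ] 7.9833 [0.1 0.4 1.5 0.  1.2 1.7]
```

View pics/ov6.png

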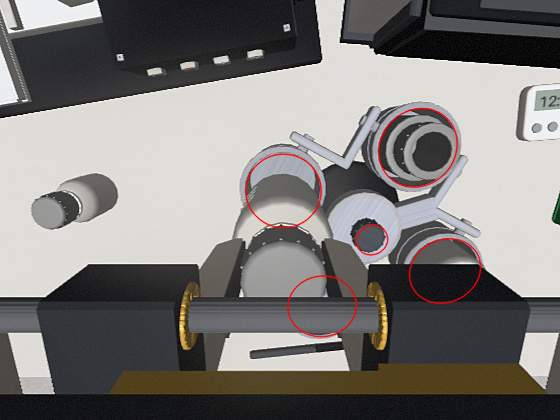

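The red circles match the target bucket rim at (283,190) to within 2 mm; the held bottle's cap is at (285,270).

Call:
play_rows(moves=[{"tx": 0.2,"ty": -0.1,"tz": 2,"ax": 0,"ay": 0,"az": 0,"gripper": 3},{"tx": 0.2,"ty": -0.1,"tz": 4,"ax": 0,"ay": 0,"az": 0,"gripper": 3},{"tx": 0.2,"ty": -0.1,"tz": 5.5,"ax": 0,"ay": 0,"az": 0,"gripper": 3},{"tx": 0.2,"ty": -0.1,"tz": 7,"ax": 0,"ay": 0,"az": 0,"gripper": 3},{"tx": 0.2,"ty": -0.1,"tz": 8.2,"ax": 0,"ay": 0,"az": 0,"gripper": 3},{"tx": 0.2,"ty": -0.1,"tz": 9.2,"ax": 0,"ay": 0,"az": 0,"gripper": 3},{"tx": 0.2,"ty": -0.1,"tz": 9.8,"ax": 0,"ay": 0,"az": 0,"gripper": 3},{"tx": 0.2,"ty": -0.1,"tz": 9.8,"ax": 0,"ay": 0,"az": 0,"gripper": 3}])

```text
clock: 8.65
ee_pos: [601.4, 110.9, 160.6]
eef_rot: [3.141, -0.004, -0.003]
force: [-0.5, -0.2, -2.4]
finger_gap: 0.439
grip_force: 30.0
```

Call:
play_rows(moves=[{"tx": 0,"ty": 0,"tz": 0.2,"ax": 0,"ay": 0,"az": 0,"gripper": 3},{"tx": 0,"ty": 0,"tz": 0.3,"ax": 0,"ay": 0,"az": 0,"gripper": 3},{"tx": 0,"ty": 0,"tz": 0.3,"ax": 0,"ay": 0,"az": 0,"gripper": 3}])

```text
clock: 8.9
ee_pos: [602.1, 110.8, 159.1]
eef_rot: [-3.141, 0.004, -0.001]
force: [1.2, -0.2, -1.6]
finger_gap: 0.439
grip_force: 30.0
```

Call:
play_rows(moves=[{"tx": 0,"ty": 0,"tz": 0.2,"ax": 0,"ay": 0,"az": 0,"gripper": 3},{"tx": 0,"ty": 0,"tz": 0.3,"ax": 0,"ay": 0,"az": 0,"gripper": 3},{"tx": 0,"ty": 0,"tz": 0.3,"ax": 0,"ay": 0,"az": 0,"gripper": 3}])

```text
clock: 9.15
ee_pos: [602.8, 111.1, 157.4]
eef_rot: [-3.141, 0.004, -0.005]
force: [-2.5, 1.6, 9.7]
finger_gap: 0.438
grip_force: 30.0
```

Contact is 9.7 N upward, so it stands on the floor. Release and rise.

Call:
play_rows(moves=[{"tx": 0,"ty": 0,"tz": -0.1,"ax": 0,"ay": 0,"az": 0,"gripper": 7},{"tx": 0,"ty": 0,"tz": -0.1,"ax": 0,"ay": 0,"az": 0,"gripper": 7},{"tx": 0,"ty": 0,"tz": -0.1,"ax": 0,"ay": 0,"az": 0,"gripper": 7},{"tx": 0,"ty": 0,"tz": -0.1,"ax": 0,"ay": 0,"az": 0,"gripper": 7},{"tx": 0,"ty": 0,"tz": -0.1,"ax": 0,"ay": 0,"az": 0,"gripper": 7},{"tx": 0,"ty": 0,"tz": -3,"ax": 0,"ay": 0,"az": 0,"gripper": 8},{"tx": 0,"ty": 0,"tz": -7,"ax": 0,"ay": 0,"az": 0,"gripper": 9},{"tx": 0,"ty": 0,"tz": -11,"ax": 0,"ay": 0,"az": 0,"gripper": 9},{"tx": -3,"ty": 1,"tz": -13,"ax": 0,"ay": 0,"az": 0,"gripper": 9},{"tx": -6,"ty": 4,"tz": -14,"ax": 0,"ay": 0,"az": 0,"gripper": 9},{"tx": -10,"ty": 8,"tz": -14,"ax": 0,"ay": 0,"az": 0,"gripper": 9},{"tx": -12,"ty": 10,"tz": -14,"ax": 0,"ay": 0,"az": 0,"gripper": 9},{"tx": -12,"ty": 10,"tz": -14,"ax": 0,"ay": 0,"az": 0,"gripper": 9},{"tx": -12,"ty": 10,"tz": -14,"ax": 0,"ay": 0,"az": 0,"gripper": 9}])

```text
clock: 10.32
ee_pos: [480.7, 10.0, 296.2]
eef_rot: [3.141, -0.008, 0.001]
force: [-0.1, 1.0, 0.2]
finger_gap: 0.962
grip_force: 0.0
```

```bash
python3 l.py w7 bottle_spare rotor; python3 - <<'E'
from h import *
p=dict(np.load('w7.npz'));im=np.ascontiguousarray(p['pixels'][:,:,::-1])
def circ(x,y,z,r,c):
    q=[proj(p,(x+r*np.cos(a),y+r*np.sin(a),z)) for a in np.linspace(0,6.28,60)]
    cv2.polylines(im,[np.round(np.array(q)*8).astype(np.int32)],True,c,1,cv2.LINE_AA,3)
circ(558.5,26.5,108,15,(0,0,255))
for k in range(4):
    a=np.radians(63+90*k);circ(558.5+95*np.cos(a),26.5+95*np.sin(a),88,37,(0,0,255))
circ(602.5,111,166,20.5,(0,255,0))
cv2.imwrite('pics/ov7.png',im)
E
```

```text
bottle_spare 0.72 [171.8  63.7] 125 217 26 103
rotor 0.75 [173.2  64.9] 125 217 27 102
rotor 0.62 [260.8 118.1] 147 384 0 227
[482.3  11.6 295.6] [-3.1  0.  -0. ] 10.4667 [-0.1  0.2  1.7  0.   1.2  1.5]
```

View pics/ov7.png

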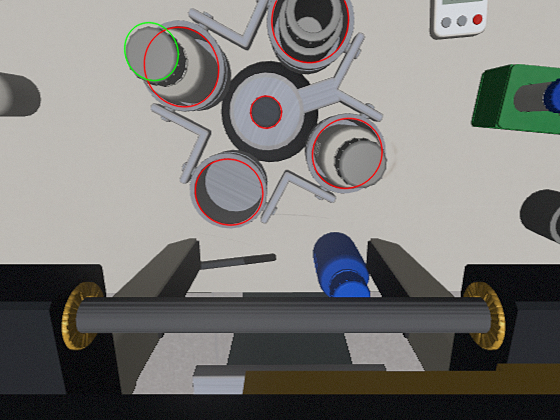

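The spare tall bottle stands in the bucket at (180,65), across from the loaded one at (350,155), and all the rims match the model. Next is the spare adapter.

Call:
play_rows(moves=[{"tx": -0.6,"ty": 4,"tz": 0,"ax": 0,"ay": 0,"az": 0,"gripper": 9},{"tx": -1.2,"ty": 8,"tz": 0,"ax": 0,"ay": 0,"az": 0,"gripper": 9},{"tx": -1.8,"ty": 12,"tz": 0,"ax": 0,"ay": 0,"az": 0,"gripper": 9},{"tx": -2.4,"ty": 16,"tz": 0,"ax": 0,"ay": 0,"az": 0,"gripper": 9},{"tx": -3,"ty": 20,"tz": 0,"ax": 0,"ay": 0,"az": 0,"gripper": 9},{"tx": -3.6,"ty": 24,"tz": 2,"ax": 0,"ay": 0,"az": 0,"gripper": 9},{"tx": -4.2,"ty": 28,"tz": 4,"ax": 0,"ay": 0,"az": 0,"gripper": 9},{"tx": -4.8,"ty": 32,"tz": 6,"ax": 0,"ay": 0,"az": 0,"gripper": 9},{"tx": -5.6,"ty": 35,"tz": 9,"ax": 0,"ay": 0,"az": 0,"gripper": 9},{"tx": -5.6,"ty": 36.2,"tz": 12,"ax": 0,"ay": 0,"az": 0,"gripper": 9},{"tx": -5.6,"ty": 36.2,"tz": 12,"ax": 0,"ay": 0,"az": 0,"gripper": 9},{"tx": -5.6,"ty": 36.2,"tz": 12,"ax": 0,"ay": 0,"az": 0,"gripper": 9},{"tx": -5.6,"ty": 36.2,"tz": 12,"ax": 0,"ay": 0,"az": 0,"gripper": 9}])

```text
clock: 11.55
ee_pos: [425.7, -350.3, 176.1]
eef_rot: [3.142, -0.003, 0.0]
force: [0.0, 0.1, 0.5]
finger_gap: 0.968
grip_force: 0.0
```

```bash
python3 l.py w8 adapter_spare rack; python3 - <<'E'
from h import *
p=dict(np.load('w8.npz'));im=np.ascontiguousarray(p['pixels'][:,:,::-1])
g=cv2.medianBlur(cv2.cvtColor(im,cv2.COLOR_BGR2GRAY),3)
print(cv2.HoughCircles(g[:290],cv2.HOUGH_GRADIENT,1.5,5,param1=80,param2=30,minRadius=18,maxRadius=50))
print([np.round(proj(p,(426,-350,85)),1), np.round(proj(p,(431,-350,85)),1), np.round(proj(p,(426,-345,85)),1)])
E
```

```text
adapter_spare 0.63 [281.8 204.5] 245 318 161 245
rack 0.58 [251.5  47.7] 124 361 0 85
[ 425.7 -350.3  177.2] [ 3.1 -0.   0. ] 11.7 [-0.8  0.4  1.7  0.   1.   0.8]
[[[282.75     206.25      36.45    ]
  [281.25     213.75      32.55    ]
  [276.75     204.75      32.85    ]
  [281.25     194.25      32.55    ]
  [279.75     200.25      36.9     ]
  [266.25       2.25      27.      ]
  [284.25     185.25      24.3     ]
  [317.25      44.25      39.15    ]
  [311.25      42.75      40.8     ]
  [288.75     209.25      30.900002]
  [326.25      38.25      47.4     ]
  [287.25     201.75      30.3     ]
  [227.25      30.75      22.2     ]
  [272.25     213.75      24.3     ]
  [156.75      11.25      22.8     ]
  [287.25     191.25      21.      ]
  [164.25      36.75      32.55    ]
  [324.75      24.75      18.6     ]
  [306.75      39.75      28.95    ]
  [272.25     200.25      26.4     ]
  [290.25     215.25      25.35    ]
  [275.25     195.75      24.15    ]
  [278.25     222.75      22.65    ]
  [312.75      33.75      33.9     ]
  [318.75      38.25      20.55    ]
  [293.25     221.25      18.9     ]
  [272.25     207.75      19.35    ]
  [282.75     227.25      19.2     ]]]
[array([282.5, 216.8]), array([282.5, 210.4]), array([275.8, 216.8])]
```

Call:
play_rows(moves=[{"tx": 0.2,"ty": -0.1,"tz": 3,"ax": 0,"ay": 0,"az": 0,"gripper": 9},{"tx": 0.2,"ty": -0.1,"tz": 6,"ax": 0,"ay": 0,"az": 0,"gripper": 9},{"tx": 0.2,"ty": -0.1,"tz": 9,"ax": 0,"ay": 0,"az": 0,"gripper": 9},{"tx": 0.2,"ty": -0.1,"tz": 10,"ax": 0,"ay": 0,"az": 0,"gripper": 7},{"tx": 0.2,"ty": -0.1,"tz": 10,"ax": 0,"ay": 0,"az": 0,"gripper": 4},{"tx": 0.2,"ty": -0.1,"tz": 10,"ax": 0,"ay": 0,"az": 0,"gripper": 3.8},{"tx": 0.2,"ty": -0.1,"tz": 10,"ax": 0,"ay": 0,"az": 0,"gripper": 3.8},{"tx": 0.2,"ty": -0.1,"tz": 10,"ax": 0,"ay": 0,"az": 0,"gripper": 3.8},{"tx": 0.2,"ty": -0.1,"tz": 10,"ax": 0,"ay": 0,"az": 0,"gripper": 3.8},{"tx": 0.2,"ty": -0.1,"tz": 10,"ax": 0,"ay": 0,"az": 0,"gripper": 3.8},{"tx": 0.2,"ty": -0.1,"tz": 10,"ax": 0,"ay": 0,"az": 0,"gripper": 3.8},{"tx": 0.2,"ty": -0.1,"tz": 10,"ax": 0,"ay": 0,"az": 0,"gripper": 3.8}])

```text
clock: 12.7
ee_pos: [427.0, -350.1, 76.7]
eef_rot: [3.141, -0.004, 0.002]
force: [-0.1, 2.3, 8.0]
finger_gap: 0.542
grip_force: 30.0
```

Call:
play_rows(moves=[{"tx": 0,"ty": 0,"tz": -1,"ax": 0,"ay": 0,"az": 0,"gripper": 3.8},{"tx": 0,"ty": 0,"tz": -4,"ax": 0,"ay": 0,"az": 0,"gripper": 3.8},{"tx": 0,"ty": 0,"tz": -8,"ax": 0,"ay": 0,"az": 0,"gripper": 3.8},{"tx": 0,"ty": 0,"tz": -12,"ax": 0,"ay": 0,"az": 0,"gripper": 3.8},{"tx": 0,"ty": -1,"tz": -16,"ax": 0,"ay": 0,"az": 0,"gripper": 3.8},{"tx": 0.5,"ty": -4,"tz": -19,"ax": 0,"ay": 0,"az": 0,"gripper": 3.8},{"tx": 0.8,"ty": -7,"tz": -20,"ax": 0,"ay": 0,"az": 0,"gripper": 3.8},{"tx": 1.2,"ty": -10.5,"tz": -20,"ax": 0,"ay": 0,"az": 0,"gripper": 3.8},{"tx": 1.6,"ty": -14,"tz": -20,"ax": 0,"ay": 0,"az": 0,"gripper": 3.8},{"tx": 2,"ty": -17.5,"tz": -20,"ax": 0,"ay": 0,"az": 0,"gripper": 3.8},{"tx": 2.4,"ty": -21,"tz": -20,"ax": 0,"ay": 0,"az": 0,"gripper": 3.8},{"tx": 2.8,"ty": -24.5,"tz": -20,"ax": 0,"ay": 0,"az": 0,"gripper": 3.8},{"tx": 3.2,"ty": -28,"tz": -20,"ax": 0,"ay": 0,"az": 0,"gripper": 3.8},{"tx": 3.6,"ty": -31.5,"tz": -20,"ax": 0,"ay": 0,"az": 0,"gripper": 3.8},{"tx": 4,"ty": -35,"tz": -20,"ax": 0,"ay": 0,"az": 0,"gripper": 3.8},{"tx": 4.4,"ty": -38.5,"tz": -20,"ax": 0,"ay": 0,"az": 0,"gripper": 3.8},{"tx": 4.7,"ty": -41,"tz": -20,"ax": 0,"ay": 0,"az": 0,"gripper": 3.8},{"tx": 4.7,"ty": -42,"tz": -20,"ax": 0,"ay": 0,"az": 0,"gripper": 3.8},{"tx": 4.7,"ty": -42,"tz": -20,"ax": 0,"ay": 0,"az": 0,"gripper": 3.8},{"tx": 4.7,"ty": -42,"tz": -20,"ax": 0,"ay": 0,"az": 0,"gripper": 3.8}])

```text
clock: 14.37
ee_pos: [474.5, 69.7, 275.9]
eef_rot: [3.141, -0.003, -0.0]
force: [0.6, -0.0, -0.9]
finger_gap: 0.544
grip_force: 30.0
```

```bash
python3 l.py w9 adapter_spare; python3 - <<'E'
from h import *
s=read_state();print(s['finger_gap'],s['force'])
p=dict(np.load('w9.npz'));im=np.ascontiguousarray(p['pixels'][:,:,::-1])
def circ(x,y,z,r,c):
    q=[proj(p,(x+r*np.cos(a),y+r*np.sin(a),z)) for a in np.linspace(0,6.28,60)]
    cv2.polylines(im,[np.round(np.array(q)*8).astype(np.int32)],True,c,1,cv2.LINE_AA,3)
circ(558.5,26.5,108,15,(0,0,255))
for k in range(4):
    a=np.radians(63+90*k);circ(558.5+95*np.cos(a),26.5+95*np.sin(a),88,37,(0,0,255))
t=s['ee_pos'];circ(t[0],t[1],t[2]+8,17,(0,255,0));circ(t[0],t[1],t[2]+8,24,(0,255,0))
circ(643.1,-16.6,121,17,(0,255,0))
cv2.imwrite('pics/ov9.png',im)
E
```

```text
adapter_spare 0.95 [283.3 245.8] 229 335 182 296
[474.6  68.9 275.8] [ 3.1 -0.  -0. ] 14.4667 [ 0.   0.2  1.8 -0.   1.2  1.6]
0.5410555117258778 [ 0.02287785 -0.35159938 -1.72981688]
```

View pics/ov9.png

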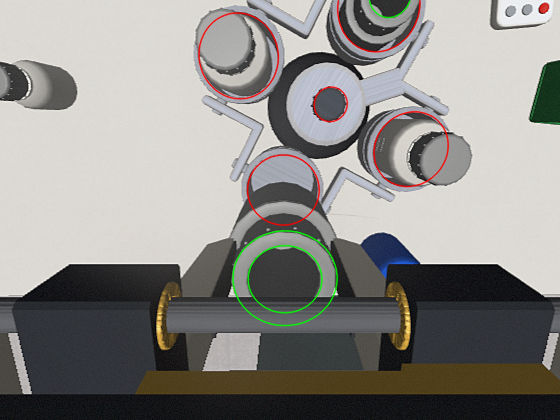

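The held adapter is centred on the tool (green circles at (285,278)), and the target bucket's rim lies on the red circle at (283,190). The tall bottle stands well. Lowering.

Call:
play_rows(moves=[{"tx": 0,"ty": 0,"tz": 3,"ax": 0,"ay": 0,"az": 0,"gripper": 3.8},{"tx": 0,"ty": 0,"tz": 6,"ax": 0,"ay": 0,"az": 0,"gripper": 3.8},{"tx": 0,"ty": 0,"tz": 8.5,"ax": 0,"ay": 0,"az": 0,"gripper": 3.8},{"tx": 0,"ty": 0,"tz": 10.5,"ax": 0,"ay": 0,"az": 0,"gripper": 3.8},{"tx": 0,"ty": 0,"tz": 12.2,"ax": 0,"ay": 0,"az": 0,"gripper": 3.8},{"tx": 0,"ty": 0,"tz": 13.7,"ax": 0,"ay": 0,"az": 0,"gripper": 3.8},{"tx": 0,"ty": 0,"tz": 15,"ax": 0,"ay": 0,"az": 0,"gripper": 3.8},{"tx": 0,"ty": 0,"tz": 15.6,"ax": 0,"ay": 0,"az": 0,"gripper": 3.8},{"tx": 0,"ty": 0,"tz": 16,"ax": 0,"ay": 0,"az": 0,"gripper": 3.8},{"tx": 0,"ty": 0,"tz": 16,"ax": 0,"ay": 0,"az": 0,"gripper": 3.8},{"tx": 0,"ty": 0,"tz": 16.2,"ax": 0,"ay": 0,"az": 0,"gripper": 3.8},{"tx": 0,"ty": 0,"tz": 16.2,"ax": 0,"ay": 0,"az": 0,"gripper": 3.8}])

```text
clock: 15.47
ee_pos: [475.1, 69.9, 114.1]
eef_rot: [-3.142, 0.005, -0.001]
force: [-0.2, -0.4, -0.6]
finger_gap: 0.54
grip_force: 30.0
```

Call:
play_rows(moves=[{"tx": 0,"ty": 0,"tz": 0.2,"ax": 0,"ay": 0,"az": 0,"gripper": 3.8},{"tx": 0,"ty": 0,"tz": 0.3,"ax": 0,"ay": 0,"az": 0,"gripper": 3.8},{"tx": 0,"ty": 0,"tz": 0.3,"ax": 0,"ay": 0,"az": 0,"gripper": 3.8}])

```text
clock: 15.72
ee_pos: [475.7, 70.5, 112.3]
eef_rot: [-3.141, 0.004, -0.004]
force: [-4.5, 2.7, 17.1]
finger_gap: 0.537
grip_force: 30.0
```

Call:
play_rows(moves=[{"tx": 0,"ty": 0,"tz": -0.1,"ax": 0,"ay": 0,"az": 0,"gripper": 7.5},{"tx": 0,"ty": 0,"tz": -0.1,"ax": 0,"ay": 0,"az": 0,"gripper": 7.5},{"tx": 0,"ty": 0,"tz": -0.1,"ax": 0,"ay": 0,"az": 0,"gripper": 7.5},{"tx": 0,"ty": 0,"tz": -0.1,"ax": 0,"ay": 0,"az": 0,"gripper": 7.5},{"tx": 0,"ty": 0,"tz": -0.1,"ax": 0,"ay": 0,"az": 0,"gripper": 7.5},{"tx": 0,"ty": 0,"tz": -3,"ax": 0,"ay": 0,"az": 0,"gripper": 7.5},{"tx": 0,"ty": 0,"tz": -7,"ax": 0,"ay": 0,"az": 0,"gripper": 7.5},{"tx": 0,"ty": 0,"tz": -11,"ax": 0,"ay": 0,"az": 0,"gripper": 7.5},{"tx": 0,"ty": 0,"tz": -15,"ax": 0,"ay": 0,"az": 0,"gripper": 7.5},{"tx": 0,"ty": 0,"tz": -19,"ax": 0,"ay": 0,"az": 0,"gripper": 7.5},{"tx": 0,"ty": 0,"tz": -19,"ax": 0,"ay": 0,"az": 0,"gripper": 7.5},{"tx": 0,"ty": 0,"tz": -19,"ax": 0,"ay": 0,"az": 0,"gripper": 7.5}])

```text
clock: 16.72
ee_pos: [475.4, 70.2, 302.2]
eef_rot: [-3.141, 0.004, -0.006]
force: [0.4, -0.2, -0.4]
finger_gap: 0.805
grip_force: 0.0
```

```bash
python3 l.py w10 adapter_spare; python3 - <<'E'
from h import *
p=dict(np.load('w10.npz'));im=np.ascontiguousarray(p['pixels'][:,:,::-1])
def circ(x,y,z,r,c):
    q=[proj(p,(x+r*np.cos(a),y+r*np.sin(a),z)) for a in np.linspace(0,6.28,60)]
    cv2.polylines(im,[np.round(np.array(q)*8).astype(np.int32)],True,c,1,cv2.LINE_AA,3)
circ(558.5,26.5,108,15,(0,0,255))
circ(475,69.5,121,17,(0,255,0));circ(643.1,-16.6,121,17,(0,255,0))
cv2.imwrite('pics/ov10.png',cv2.resize(im[:290,150:460],None,fx=2,fy=2))
E
```

```text
adapter_spare 0.61 [282.  186.2] 254 309 153 214
[474.2  70.1 299.5] [ 3.1 -0.  -0. ] 16.8167 [0.  0.2 1.7 0.  1.2 1.6]
```

View pics/ov10.png

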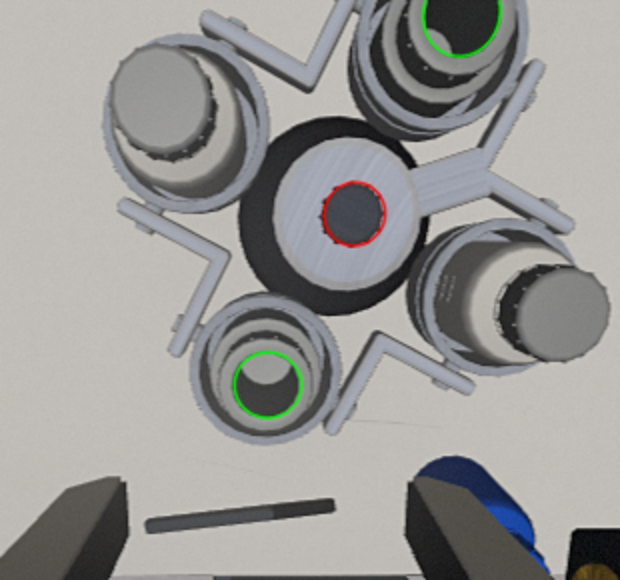

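Both adapters and both bottles stand in their buckets, and the bores match the green circles at (475,69.5) and (643,-17). Before placing at x=643 I'll check how high the black instrument behind it is, since the wrist camera will reach x≈735.

```bash
python3 - <<'E'
from h import *
out=[]
for n in('top','side'):
    p=shot(n);im=np.ascontiguousarray(p['pixels'][:,:,::-1])
    im=cv2.resize(im,None,fx=2,fy=2,interpolation=cv2.INTER_CUBIC)
    P=lambda X:tuple(np.int32(2*proj(p,X)))
    for z,c in((0,(255,255,255)),(150,(0,255,255)),(250,(0,0,255))):
        cv2.line(im,P((735,-150,z)),P((735,130,z)),c,1,cv2.LINE_AA)
    cv2.line(im,P((735,-17,0)),P((735,-17,250)),(0,255,0),1)
    u,v=P((735,-17,100));u=max(u,200);v=max(v,150);out.append(im[v-150:v+150,u-200:u+200])
cv2.imwrite('pics/inst.png',cv2.resize(np.hstack(out),(800,300)))
E
```

```text
(no output)
```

View pics/inst.png

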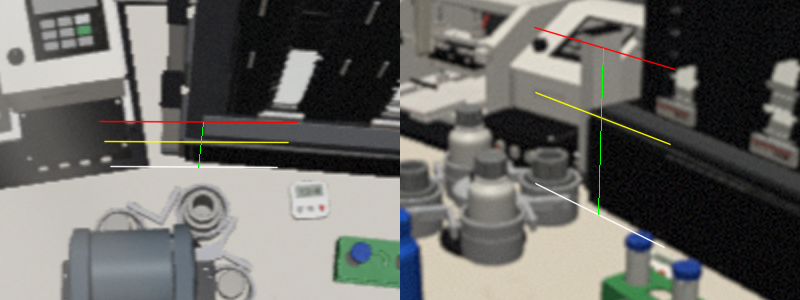

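The instrument's front stands at x≈735–745 and is only about 150 mm high where it matters (the yellow line follows its top edge), so the camera at z≈290 clears it. On to tube one.

Call:
play_rows(moves=[{"tx": 1,"ty": 3.5,"tz": 0,"ax": 0,"ay": 0,"az": 0,"gripper": 6.5},{"tx": 2,"ty": 7,"tz": 0,"ax": 0,"ay": 0,"az": 0,"gripper": 6.5},{"tx": 3,"ty": 10.5,"tz": 0,"ax": 0,"ay": 0,"az": 0,"gripper": 6.5},{"tx": 4,"ty": 14,"tz": 0,"ax": 0,"ay": 0,"az": 0,"gripper": 6.5},{"tx": 5,"ty": 17.5,"tz": 0,"ax": 0,"ay": 0,"az": 0,"gripper": 6.5},{"tx": 6,"ty": 21,"tz": 0,"ax": 0,"ay": 0,"az": 0,"gripper": 6.5},{"tx": 7,"ty": 24.5,"tz": 2,"ax": 0,"ay": 0,"az": 0,"gripper": 6.5},{"tx": 8,"ty": 28,"tz": 4,"ax": 0,"ay": 0,"az": 0,"gripper": 6.5},{"tx": 9,"ty": 31,"tz": 6,"ax": 0,"ay": 0,"az": 0,"gripper": 6.5},{"tx": 9.9,"ty": 33.1,"tz": 9,"ax": 0,"ay": 0,"az": 0,"gripper": 6.5},{"tx": 9.9,"ty": 33.1,"tz": 9,"ax": 0,"ay": 0,"az": 0,"gripper": 6.5},{"tx": 9.9,"ty": 33.1,"tz": 9,"ax": 0,"ay": 0,"az": 0,"gripper": 6.5},{"tx": 9.9,"ty": 33.1,"tz": 9,"ax": 0,"ay": 0,"az": 0,"gripper": 6.5}])

```text
clock: 18.0
ee_pos: [572.7, -260.6, 210.6]
eef_rot: [-3.141, 0.004, 0.001]
force: [0.6, -1.2, 1.1]
finger_gap: 0.699
grip_force: 0.0
```

```bash
python3 l.py w11; cat > cap.py <<'E'
from h import *
import sys
np.set_printoptions(precision=1,suppress=True)
p=dict(np.load(sys.argv[1]+'.npz'))
h=cv2.cvtColor(p['pixels'],cv2.COLOR_RGB2HSV);m=cv2.inRange(h,(105,130,60),(130,255,255));m[290:]=0
n,l,s,c=cv2.connectedComponentsWithStats(m)
q=dict(np.load('w2.npz'))
for i in range(1,n):
    if s[i,4]>300: print(c[i],s[i,:4],onplane(p,c[i],112),[tri(ray(p,c[i]),ray(q,u)) for u in((242.3,95.3),(325.2,103.4))])
E
python3 cap.py w11
```

```text
[ 573.  -260.4  211.5] [ 3.1 -0.   0. ] 18.05 [-0.5  0.5  1.5  0.   1.2  1.1]
[283.9 213.4] [264 194  41  39] [ 573.5 -261.3  112. ] [(array([ 573.1, -261.3,  110.7]), np.float64(0.07759281195265175)), (array([ 576.2, -297.1,  169.8]), np.float64(76.88453551597132))]
[385.7 222.4] [364 203  43  39] [ 566.  -340.3  112. ] [(array([ 583.8, -289.6,  222. ]), np.float64(46.54558090342415)), (array([ 565.5, -340.8,  110.6]), np.float64(0.0057593264812658375))]
```

Call:
play_rows(moves=[{"tx": 0,"ty": 0.1,"tz": 3,"ax": 0,"ay": 0,"az": 0,"gripper": 6.5},{"tx": 0,"ty": 0.1,"tz": 6,"ax": 0,"ay": 0,"az": 0,"gripper": 6.5},{"tx": 0,"ty": 0.1,"tz": 9,"ax": 0,"ay": 0,"az": 0,"gripper": 6.5},{"tx": 0,"ty": 0.1,"tz": 10.4,"ax": 0,"ay": 0,"az": 0,"gripper": 6},{"tx": 0,"ty": 0.1,"tz": 10.4,"ax": 0,"ay": 0,"az": 0,"gripper": 2.5},{"tx": 0,"ty": 0.1,"tz": 10.4,"ax": 0,"ay": 0,"az": 0,"gripper": 2.5},{"tx": 0,"ty": 0.1,"tz": 10.4,"ax": 0,"ay": 0,"az": 0,"gripper": 2.5},{"tx": 0,"ty": 0.1,"tz": 10.4,"ax": 0,"ay": 0,"az": 0,"gripper": 2.5},{"tx": 0,"ty": 0.1,"tz": 10.4,"ax": 0,"ay": 0,"az": 0,"gripper": 2.5},{"tx": 0,"ty": 0.1,"tz": 10.4,"ax": 0,"ay": 0,"az": 0,"gripper": 2.5},{"tx": 0,"ty": 0.1,"tz": 10.4,"ax": 0,"ay": 0,"az": 0,"gripper": 2.5},{"tx": 0,"ty": 0.1,"tz": 10.4,"ax": 0,"ay": 0,"az": 0,"gripper": 2.5}])

```text
clock: 19.05
ee_pos: [573.6, -262.5, 108.2]
eef_rot: [3.141, -0.005, 0.004]
force: [0.4, 0.6, 7.5]
finger_gap: 0.358
grip_force: 30.0
```

Call:
play_rows(moves=[{"tx": 0,"ty": 0,"tz": -2,"ax": 0,"ay": 0,"az": 0,"gripper": 2.5},{"tx": 0,"ty": 0,"tz": -5,"ax": 0,"ay": 0,"az": 0,"gripper": 2.5},{"tx": 0,"ty": 0,"tz": -8.5,"ax": 0,"ay": 0,"az": 0,"gripper": 2.5},{"tx": 0,"ty": 0,"tz": -12,"ax": 0,"ay": 0,"az": 0,"gripper": 2.5},{"tx": 0.3,"ty": -1,"tz": -15,"ax": 0,"ay": 0,"az": 0,"gripper": 2.5},{"tx": 1,"ty": -3.5,"tz": -16,"ax": 0,"ay": 0,"az": 0,"gripper": 2.5},{"tx": 2,"ty": -7,"tz": -16,"ax": 0,"ay": 0,"az": 0,"gripper": 2.5},{"tx": 3,"ty": -10.5,"tz": -16,"ax": 0,"ay": 0,"az": 0,"gripper": 2.5},{"tx": 4,"ty": -14,"tz": -16,"ax": 0,"ay": 0,"az": 0,"gripper": 2.5},{"tx": 5,"ty": -17.5,"tz": -16,"ax": 0,"ay": 0,"az": 0,"gripper": 2.5},{"tx": 6,"ty": -21,"tz": -16,"ax": 0,"ay": 0,"az": 0,"gripper": 2.5},{"tx": 6.7,"ty": -23.5,"tz": -16,"ax": 0,"ay": 0,"az": 0,"gripper": 2.5},{"tx": 7,"ty": -24.5,"tz": -16,"ax": 0,"ay": 0,"az": 0,"gripper": 2.5},{"tx": 7,"ty": -24.5,"tz": -16,"ax": 0,"ay": 0,"az": 0,"gripper": 2.5},{"tx": 7,"ty": -24.5,"tz": -16,"ax": 0,"ay": 0,"az": 0,"gripper": 2.5},{"tx": 7,"ty": -24.5,"tz": -16,"ax": 0,"ay": 0,"az": 0,"gripper": 2.5}])

```text
clock: 20.38
ee_pos: [643.2, -18.8, 266.7]
eef_rot: [3.141, -0.006, -0.0]
force: [0.7, -0.4, -1.4]
finger_gap: 0.357
grip_force: 30.0
```

```bash
python3 l.py w12 adapter_in; python3 - <<'E'
from h import *
np.set_printoptions(precision=1,suppress=True)
p=dict(np.load('w12.npz'));im=np.ascontiguousarray(p['pixels'][:,:,::-1]);s=read_state();t=s['ee_pos'];print(s['force'],s['finger_gap'])
def circ(x,y,z,r,c):
    q=[proj(p,(x+r*np.cos(a),y+r*np.sin(a),z)) for a in np.linspace(0,6.28,60)]
    cv2.polylines(im,[np.round(np.array(q)*8).astype(np.int32)],True,c,1,cv2.LINE_AA,3)
circ(558.5,26.5,108,15,(0,0,255));circ(643.1,-16.6,121,17,(0,255,0));circ(643.1,-16.6,121,24,(0,255,0))
circ(t[0],t[1],t[2]-104+20,14,(0,0,255));circ(t[0],t[1],t[2]+6,17,(0,255,255))
cv2.imwrite('pics/ov12.png',cv2.resize(im[120:320,170:420],None,fx=3,fy=3))
E
```

```text
adapter_in 0.62 [282.1 186.6] 251 311 156 215
[643.3 -18.9 266.7] [ 3.1 -0.  -0. ] 20.4833 [-0.1  0.5  1.4 -0.   1.3  1.5]
[ 0.1 -0.7 -1.4] 0.35945064667953397
```

View pics/ov12.png

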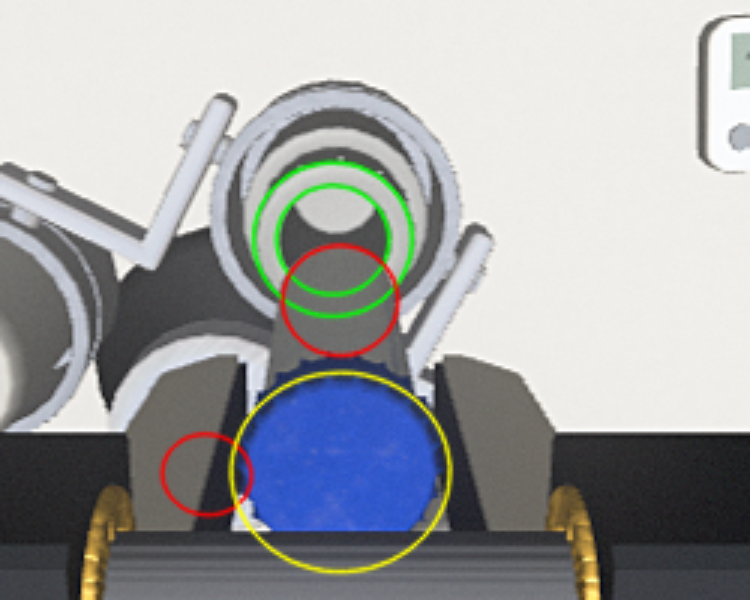

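The bore at crop (334,240) matches the green circle, and the tube hangs straight with its tip about 2 mm right of it. I'll shift 2 mm left and lower. No pictures are left, so from here I check by numbers.

Call:
play_rows(moves=[{"tx": 0,"ty": -0.2,"tz": 1,"ax": 0,"ay": 0,"az": 0,"gripper": 2.5},{"tx": 0,"ty": -0.2,"tz": 2.5,"ax": 0,"ay": 0,"az": 0,"gripper": 2.5},{"tx": 0,"ty": -0.2,"tz": 4,"ax": 0,"ay": 0,"az": 0,"gripper": 2.5},{"tx": 0,"ty": -0.2,"tz": 5.5,"ax": 0,"ay": 0,"az": 0,"gripper": 2.5},{"tx": 0,"ty": -0.2,"tz": 7,"ax": 0,"ay": 0,"az": 0,"gripper": 2.5},{"tx": 0,"ty": -0.2,"tz": 8.5,"ax": 0,"ay": 0,"az": 0,"gripper": 2.5},{"tx": 0,"ty": -0.2,"tz": 10,"ax": 0,"ay": 0,"az": 0,"gripper": 2.5},{"tx": 0,"ty": -0.2,"tz": 11,"ax": 0,"ay": 0,"az": 0,"gripper": 2.5},{"tx": 0,"ty": -0.2,"tz": 11.6,"ax": 0,"ay": 0,"az": 0,"gripper": 2.5},{"tx": 0,"ty": -0.2,"tz": 11.6,"ax": 0,"ay": 0,"az": 0,"gripper": 2.5}])

```text
clock: 21.32
ee_pos: [642.9, -15.6, 149.2]
eef_rot: [-3.141, 0.005, 0.003]
force: [-0.9, 0.1, -0.8]
finger_gap: 0.355
grip_force: 30.0
```

Call:
play_rows(moves=[{"tx": 0,"ty": 0,"tz": 0.2,"ax": 0,"ay": 0,"az": 0,"gripper": 2.5},{"tx": 0,"ty": 0,"tz": 0.3,"ax": 0,"ay": 0,"az": 0,"gripper": 2.5},{"tx": 0,"ty": 0,"tz": 0.3,"ax": 0,"ay": 0,"az": 0,"gripper": 2.5}])

```text
clock: 21.57
ee_pos: [643.7, -15.4, 148.1]
eef_rot: [3.142, -0.004, 0.001]
force: [-0.2, 0.4, -0.8]
finger_gap: 0.36
grip_force: 30.0
```

Call:
play_rows(moves=[{"tx": 0,"ty": 0,"tz": 0.2,"ax": 0,"ay": 0,"az": 0,"gripper": 2.5},{"tx": 0,"ty": 0,"tz": 0.2,"ax": 0,"ay": 0,"az": 0,"gripper": 2.5}])

```text
clock: 21.73
ee_pos: [644.0, -15.4, 146.3]
eef_rot: [3.141, -0.004, 0.002]
force: [0.9, -0.4, 2.9]
finger_gap: 0.357
grip_force: 30.0
```

Call:
play_rows(moves=[{"tx": 0,"ty": 0,"tz": 0,"ax": 0,"ay": 0,"az": 0,"gripper": 6.5},{"tx": 0,"ty": 0,"tz": 0,"ax": 0,"ay": 0,"az": 0,"gripper": 6.5},{"tx": 0,"ty": 0,"tz": 0,"ax": 0,"ay": 0,"az": 0,"gripper": 6.5},{"tx": 0,"ty": 0,"tz": 0,"ax": 0,"ay": 0,"az": 0,"gripper": 6.5},{"tx": 0,"ty": 0,"tz": 0,"ax": 0,"ay": 0,"az": 0,"gripper": 6.5},{"tx": 0,"ty": 0,"tz": -3,"ax": 0,"ay": 0,"az": 0,"gripper": 6.5},{"tx": 0,"ty": 0,"tz": -6.5,"ax": 0,"ay": 0,"az": 0,"gripper": 6.5},{"tx": 0,"ty": 0,"tz": -10,"ax": 0,"ay": 0,"az": 0,"gripper": 6.5},{"tx": -4,"ty": 0,"tz": -13,"ax": 0,"ay": 0,"az": 0,"gripper": 6.5},{"tx": -8,"ty": 0,"tz": -14,"ax": 0,"ay": 0,"az": 0,"gripper": 6.5},{"tx": -10,"ty": 0,"tz": -14,"ax": 0,"ay": 0,"az": 0,"gripper": 6.5},{"tx": -10,"ty": 0,"tz": -14,"ax": 0,"ay": 0,"az": 0,"gripper": 6.5},{"tx": -10,"ty": 0,"tz": -14,"ax": 0,"ay": 0,"az": 0,"gripper": 6.5}])

```text
clock: 22.82
ee_pos: [543.1, -15.1, 286.5]
eef_rot: [3.141, -0.005, 0.002]
force: [0.8, -0.4, -1.0]
finger_gap: 0.701
grip_force: 0.0
```

```bash
python3 l.py w13 adapter_in tube_one; python3 - <<'E'
from h import *
np.set_printoptions(precision=1,suppress=True)
p=dict(np.load('w13.npz'))
h=cv2.cvtColor(p['pixels'],cv2.COLOR_RGB2HSV);m=cv2.inRange(h,(105,130,60),(130,255,255));m[290:]=0
n,l,s,c=cv2.connectedComponentsWithStats(m)
for i in range(1,n):
    if s[i,4]>300: print(c[i],s[i],onplane(p,c[i],150))
print(delta((566,-340.5,211)))
E
```

```text
adapter_in 0.84 [270.7  98.3] 253 315 55 121
tube_one 0.67 [287.3  84. ] 270 310 61 104
[544.3 -15.1 285.3] [-3.1  0.   0. ] 22.9667 [-0.1  0.3  1.6  0.   1.2  1.5]
[291.6  82.2] [ 272   62   40   42 1209] [643.  -22.3 150. ]
{'t': array([ 2.3, 32.5,  7.4]), 'ynow': np.float64(-90.2)}
```

Tube one sits in the adapter, cap at about (643,-22), leaning slightly within its play. Now tube two.

Call:
play_rows(moves=[{"tx": 0.2,"ty": 3.5,"tz": 0,"ax": 0,"ay": 0,"az": 0,"gripper": 6.5},{"tx": 0.5,"ty": 7,"tz": 0,"ax": 0,"ay": 0,"az": 0,"gripper": 6.5},{"tx": 0.8,"ty": 10.5,"tz": 0,"ax": 0,"ay": 0,"az": 0,"gripper": 6.5},{"tx": 1,"ty": 14,"tz": 0,"ax": 0,"ay": 0,"az": 0,"gripper": 6.5},{"tx": 1.2,"ty": 17.5,"tz": 0,"ax": 0,"ay": 0,"az": 0,"gripper": 6.5},{"tx": 1.5,"ty": 21,"tz": 0,"ax": 0,"ay": 0,"az": 0,"gripper": 6.5},{"tx": 1.8,"ty": 24.5,"tz": 2,"ax": 0,"ay": 0,"az": 0,"gripper": 6.5},{"tx": 2,"ty": 28,"tz": 4,"ax": 0,"ay": 0,"az": 0,"gripper": 6.5},{"tx": 2.2,"ty": 31,"tz": 6,"ax": 0,"ay": 0,"az": 0,"gripper": 6.5},{"tx": 2.2,"ty": 32.5,"tz": 7.4,"ax": 0,"ay": 0,"az": 0,"gripper": 6.5},{"tx": 2.2,"ty": 32.5,"tz": 7.4,"ax": 0,"ay": 0,"az": 0,"gripper": 6.5},{"tx": 2.2,"ty": 32.5,"tz": 7.4,"ax": 0,"ay": 0,"az": 0,"gripper": 6.5},{"tx": 2.2,"ty": 32.5,"tz": 7.4,"ax": 0,"ay": 0,"az": 0,"gripper": 6.5}])

```text
clock: 24.05
ee_pos: [565.3, -339.6, 212.0]
eef_rot: [-3.142, 0.004, -0.001]
force: [0.1, 0.2, -0.4]
finger_gap: 0.701
grip_force: 0.0
```

```bash
python3 l.py w14; python3 cap.py w14
```

```text
[ 565.4 -339.3  212.5] [ 3.1 -0.   0. ] 24.1 [-0.6  0.6  1.4  0.   1.2  1. ]
[284.5 212.8] [264 193  41  40] [ 566.1 -340.8  112. ] [(array([ 579.2, -306.3,  200.8]), np.float64(72.51694983623275)), (array([ 565.6, -340.8,  110.1]), np.float64(0.08337850021878317))]
```

Call:
play_rows(moves=[{"tx": 0,"ty": 0.1,"tz": 3,"ax": 0,"ay": 0,"az": 0,"gripper": 6.5},{"tx": 0,"ty": 0.1,"tz": 6,"ax": 0,"ay": 0,"az": 0,"gripper": 6.5},{"tx": 0,"ty": 0.1,"tz": 9,"ax": 0,"ay": 0,"az": 0,"gripper": 6.5},{"tx": 0,"ty": 0.1,"tz": 10.5,"ax": 0,"ay": 0,"az": 0,"gripper": 6},{"tx": 0,"ty": 0.1,"tz": 10.5,"ax": 0,"ay": 0,"az": 0,"gripper": 2.5},{"tx": 0,"ty": 0.1,"tz": 10.5,"ax": 0,"ay": 0,"az": 0,"gripper": 2.5},{"tx": 0,"ty": 0.1,"tz": 10.5,"ax": 0,"ay": 0,"az": 0,"gripper": 2.5},{"tx": 0,"ty": 0.1,"tz": 10.5,"ax": 0,"ay": 0,"az": 0,"gripper": 2.5},{"tx": 0,"ty": 0.1,"tz": 10.5,"ax": 0,"ay": 0,"az": 0,"gripper": 2.5},{"tx": 0,"ty": 0.1,"tz": 10.5,"ax": 0,"ay": 0,"az": 0,"gripper": 2.5},{"tx": 0,"ty": 0.1,"tz": 10.5,"ax": 0,"ay": 0,"az": 0,"gripper": 2.5},{"tx": 0,"ty": 0.1,"tz": 10.5,"ax": 0,"ay": 0,"az": 0,"gripper": 2.5}])

```text
clock: 25.1
ee_pos: [565.3, -341.5, 108.2]
eef_rot: [3.14, -0.004, 0.004]
force: [-0.0, 0.6, 7.0]
finger_gap: 0.357
grip_force: 30.0
```

Call:
play_rows(moves=[{"tx": 0,"ty": 0,"tz": -2,"ax": 0,"ay": 0,"az": 0,"gripper": 2.5},{"tx": 0,"ty": 0,"tz": -5,"ax": 0,"ay": 0,"az": 0,"gripper": 2.5},{"tx": 0,"ty": 0,"tz": -8.5,"ax": 0,"ay": 0,"az": 0,"gripper": 2.5},{"tx": 0,"ty": 0,"tz": -12,"ax": 0,"ay": 0,"az": 0,"gripper": 2.5},{"tx": -0.2,"ty": -1,"tz": -15.5,"ax": 0,"ay": 0,"az": 0,"gripper": 2.5},{"tx": -0.8,"ty": -3.5,"tz": -18,"ax": 0,"ay": 0,"az": 0,"gripper": 2.5},{"tx": -1.6,"ty": -7,"tz": -20,"ax": 0,"ay": 0,"az": 0,"gripper": 2.5},{"tx": -2.4,"ty": -10.5,"tz": -20,"ax": 0,"ay": 0,"az": 0,"gripper": 2.5},{"tx": -3.2,"ty": -14,"tz": -20,"ax": 0,"ay": 0,"az": 0,"gripper": 2.5},{"tx": -4,"ty": -17.5,"tz": -20,"ax": 0,"ay": 0,"az": 0,"gripper": 2.5},{"tx": -4.8,"ty": -21,"tz": -20,"ax": 0,"ay": 0,"az": 0,"gripper": 2.5},{"tx": -5.6,"ty": -24.5,"tz": -20,"ax": 0,"ay": 0,"az": 0,"gripper": 2.5},{"tx": -6.4,"ty": -28,"tz": -20,"ax": 0,"ay": 0,"az": 0,"gripper": 2.5},{"tx": -7.2,"ty": -31.5,"tz": -20,"ax": 0,"ay": 0,"az": 0,"gripper": 2.5},{"tx": -8,"ty": -35,"tz": -20,"ax": 0,"ay": 0,"az": 0,"gripper": 2.5},{"tx": -8.8,"ty": -38.5,"tz": -20,"ax": 0,"ay": 0,"az": 0,"gripper": 2.5},{"tx": -9,"ty": -41,"tz": -20,"ax": 0,"ay": 0,"az": 0,"gripper": 2.5},{"tx": -9,"ty": -41,"tz": -20,"ax": 0,"ay": 0,"az": 0,"gripper": 2.5},{"tx": -9,"ty": -41,"tz": -20,"ax": 0,"ay": 0,"az": 0,"gripper": 2.5},{"tx": -9,"ty": -41,"tz": -20,"ax": 0,"ay": 0,"az": 0,"gripper": 2.5}])

```text
clock: 26.77
ee_pos: [475.8, 68.7, 306.9]
eef_rot: [3.141, -0.004, 0.001]
force: [0.3, 0.2, 0.4]
finger_gap: 0.36
grip_force: 30.0
```

```bash
python3 l.py w15 adapter_in; python3 - <<'E'
from h import *
np.set_printoptions(precision=1,suppress=True)
p=dict(np.load('w15.npz'));s=read_state();print(s['finger_gap'],s['force'],s['ee_pos'])
E
```

```text
adapter_in 0.86 [356.6  33.1] 333 400 0 58
adapter_in 0.49 [499.7  17.2] 473 532 0 35
[475.9  68.2 306.7] [ 3.1 -0.   0. ] 26.8667 [ 0.   0.2  1.7 -0.   1.3  1.6]
0.3585279674024903 [-0.  -0.1 -0.5] [475.9  68.2 306.7]
```

Call:
play_rows(moves=[{"tx": 0,"ty": -0.1,"tz": 3,"ax": 0,"ay": 0,"az": 0,"gripper": 2.5},{"tx": 0,"ty": -0.1,"tz": 6,"ax": 0,"ay": 0,"az": 0,"gripper": 2.5},{"tx": 0,"ty": -0.1,"tz": 7.5,"ax": 0,"ay": 0,"az": 0,"gripper": 2.5},{"tx": 0,"ty": -0.1,"tz": 8.8,"ax": 0,"ay": 0,"az": 0,"gripper": 2.5},{"tx": 0,"ty": -0.1,"tz": 10,"ax": 0,"ay": 0,"az": 0,"gripper": 2.5},{"tx": 0,"ty": -0.1,"tz": 11.5,"ax": 0,"ay": 0,"az": 0,"gripper": 2.5},{"tx": 0,"ty": -0.1,"tz": 13,"ax": 0,"ay": 0,"az": 0,"gripper": 2.5},{"tx": 0,"ty": -0.1,"tz": 14.4,"ax": 0,"ay": 0,"az": 0,"gripper": 2.5},{"tx": 0,"ty": -0.1,"tz": 15.2,"ax": 0,"ay": 0,"az": 0,"gripper": 2.5},{"tx": 0,"ty": -0.1,"tz": 15.7,"ax": 0,"ay": 0,"az": 0,"gripper": 2.5},{"tx": 0,"ty": -0.1,"tz": 15.7,"ax": 0,"ay": 0,"az": 0,"gripper": 2.5}])

```text
clock: 27.78
ee_pos: [475.6, 69.6, 149.0]
eef_rot: [3.142, -0.006, -0.002]
force: [0.4, 0.2, -0.6]
finger_gap: 0.36
grip_force: 30.0
```

Call:
play_rows(moves=[{"tx": 0,"ty": 0,"tz": 0.2,"ax": 0,"ay": 0,"az": 0,"gripper": 2.5},{"tx": 0,"ty": 0,"tz": 0.2,"ax": 0,"ay": 0,"az": 0,"gripper": 2.5}])

```text
clock: 27.95
ee_pos: [476.1, 70.0, 148.0]
eef_rot: [-3.142, 0.005, -0.001]
force: [0.2, 0.3, -0.9]
finger_gap: 0.358
grip_force: 30.0
```

Call:
play_rows(moves=[{"tx": 0,"ty": 0,"tz": 0.2,"ax": 0,"ay": 0,"az": 0,"gripper": 2.5},{"tx": 0,"ty": 0,"tz": 0.2,"ax": 0,"ay": 0,"az": 0,"gripper": 2.5}])

```text
clock: 28.12
ee_pos: [476.4, 70.1, 146.3]
eef_rot: [-3.142, 0.004, -0.003]
force: [-0.2, -0.4, 4.5]
finger_gap: 0.359
grip_force: 30.0
```

Call:
play_rows(moves=[{"tx": 0,"ty": 0,"tz": 0,"ax": 0,"ay": 0,"az": 0,"gripper": 6.5},{"tx": 0,"ty": 0,"tz": 0,"ax": 0,"ay": 0,"az": 0,"gripper": 6.5},{"tx": 0,"ty": 0,"tz": 0,"ax": 0,"ay": 0,"az": 0,"gripper": 6.5},{"tx": 0,"ty": 0,"tz": 0,"ax": 0,"ay": 0,"az": 0,"gripper": 6.5},{"tx": 0,"ty": 0,"tz": 0,"ax": 0,"ay": 0,"az": 0,"gripper": 6.5},{"tx": 0,"ty": 0,"tz": -3,"ax": 0,"ay": 0,"az": 0,"gripper": 6.5},{"tx": 0,"ty": 0,"tz": -6.5,"ax": 0,"ay": 0,"az": 0,"gripper": 6.5},{"tx": 0,"ty": 0,"tz": -10,"ax": 0,"ay": 0,"az": 0,"gripper": 6.5},{"tx": -2,"ty": 0,"tz": -13.5,"ax": 0,"ay": 0,"az": 0,"gripper": 6.5},{"tx": -4,"ty": 2,"tz": -17,"ax": 0,"ay": 0,"az": 0,"gripper": 6.5},{"tx": -5,"ty": 4,"tz": -19,"ax": 0,"ay": 0,"az": 0,"gripper": 6.5},{"tx": -5,"ty": 4,"tz": -19,"ax": 0,"ay": 0,"az": 0,"gripper": 6.5},{"tx": -5,"ty": 4,"tz": -19,"ax": 0,"ay": 0,"az": 0,"gripper": 6.5},{"tx": -5,"ty": 4,"tz": -19,"ax": 0,"ay": 0,"az": 0,"gripper": 6.5}])

```text
clock: 29.28
ee_pos: [425.5, 30.4, 334.9]
eef_rot: [-3.141, 0.005, 0.001]
force: [-0.2, -1.0, 0.4]
finger_gap: 0.696
grip_force: 0.0
```

```bash
python3 l.py w16 adapter_in tube_one bottle_in bottle_small; python3 - <<'E'
from h import *
np.set_printoptions(precision=1,suppress=True)
p=dict(np.load('w16.npz'))
h=cv2.cvtColor(p['pixels'],cv2.COLOR_RGB2HSV);m=cv2.inRange(h,(105,130,60),(130,255,255));m[290:]=0
n,l,s,c=cv2.connectedComponentsWithStats(m)
for i in range(1,n):
    if s[i,4]>200: print(c[i],s[i],onplane(p,c[i],150))
for X in((602.5,111,166),(514.6,-58.6,166),(475,69.5,152),(643,-17,152)):print(X,proj(p,X))
print(read_state()['force'])
E
```

```text
adapter_in 0.85 [323.6   7.3] 302 346 0 12
tube_one 0.57 [33.9 46.8] 0 67 23 72
bottle_in 0.88 [351.7 215.9] 324 381 187 246
bottle_in 0.85 [362.3 100.4] 329 399 70 130
bottle_small 0.88 [33.  48.4] 0 67 23 72
[425.6  30.6 334.7] [-3.1  0.   0. ] 29.5333 [-0.   0.   1.8  0.   1.3  1.5]
[242.8 139.8] [228 124  31  32 754] [476.5  69.9 150. ]
[357.1 219.6] [ 331  188   52   59 1830] [394.  -47.2 150. ]
(602.5, 111, 166) [186.4 -11.5]
(514.6, -58.6, 166) [380.8  97.9]
(475, 69.5, 152) [242.9 141.5]
(643, -17, 152) [338.1 -60. ]
[-0.9 -0.5 -0.1]
```

```bash
python3 -c "
from station import order
print(order.job_done())"
```

```text
the job is handed in; nothing more can be done
None
```

The rotor is loaded and the job is handed in at about 29.5 s: the spare tall bottle and the spare adapter stand straight across from their twins, and each adapter holds one tube tip down. The tube in the adapter that was already loaded leans a few millimetres within its play.

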